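# Stand the fallen grease cartridge up in its crate and scan it

### The job

The grease cartridge has fallen over in the deep wooden crate: tip it back up inside the crate, without lifting it out, so that it stands upright by itself on the crate's floor with its stickered lid on top, and let go of it. Then take the wand scanner from its charging dock, hold it still for a good second, pointing straight down at the middle of the sticker from about 5 cm above, and stand it back in its dock. Do not knock over or push about the other things.

Things in the scene. Friction and masses are not known exactly. Their poses are not given: they have to be found in the camera images.
- crate: Open wooden crate, fixed, outside 250 (its x) by 260 (y) mm, 135 mm high; walls and floor 10 mm thick (230 x 240 mm inside, 125 mm deep). Origin: centre of its underside; z up. The cartridge lies roughly along the crate's x axis, foot 6 to 24 mm from the wall at -x (the robot's side), lid 26 to 44 mm from the wall at +x.
- cartridge: Slim white grease cartridge, smooth rigid cylinder 45 mm in diameter, 180 mm long, about 270 g, flat ends; lies on the crate's floor. Origin: on its axis at mid-length, 32.5 mm above the bench while it lies. Its x axis runs from the black foot plug to the metal lid. It keeps its angle to the fingers that grip it until its foot is pushed against a wall or the floor.
- sticker (a point): Middle of the square white code sticker (27 mm) on the cartridge's lid: the lid end of its axis, 90 mm from its origin. Axes as the cartridge's. 190 mm above the bench once it stands.
- foot (a point): Middle of the cartridge's flat foot: the foot end of its axis, 90 mm from its origin. 10 mm above the bench once it stands.
- scanner: Cordless wand scanner, grey with a black head, 150 g, 146 mm long, standing nose down in the dock. Origin: middle of the reading window in its nose; z points from nose to tail (up while docked). Head 38 (x) by 34 (y) mm for the first 40 mm from the nose, then a straight handle 32 (x) by 28 (y) mm up to 146 mm.
- window (a point): The scanner's reading window, same point and axes as scanner; it looks along -z. It reads by itself, with no trigger, when the sticker's middle is 20 to 90 mm in front of it and within 15 mm of its line of sight, that line is within 17 degrees of the cartridge's axis, and the scanner is held still (under 30 mm/s) for 1 s.
- dock: Charging dock, fixed, left or right of the crate. Base 100 (x) by 84 (y) mm, 12 mm thick, with a pocket in its middle 46 (x) by 42 (y) mm inside; the pocket's floor is 12 mm above the bench, its straight walls reach 48 mm, a flared lip 58 mm. Origin: centre of its underside; z up. The docked scanner stands mid-pocket, its axes along the dock's.
- tin: Squat steel tin standing in the crate's corner at -x, +y: 62 mm in diameter, 44 mm high, 140 g, loose. Origin: centre of its underside.
- carton: Small carton lying in the crate's corner at -x, -y: 55 x 42 mm, 36 mm high, 120 g, loose. Origin: centre of its underside.
- wheel: Grinding wheel lying flat on the bench on the other side of the crate from the dock: 190 mm in diameter, 34 mm thick, 1.9 kg, loose. Origin: centre of its underside.
- bearing: Bearing ring on the bench to the right, 72 mm in diameter, 20 mm high, loose. Origin: centre of its underside.
- housing: Steel housing ring with four lugs on the bench beyond the crate, about 130 mm over the lugs, 52 mm high, loose. Origin: centre of its underside.
- jar: Red jar with a dark lid on the bench beyond the crate, 76 mm in diameter, 105 mm high, loose. Origin: centre of its underside.
Things that resemble listed ones, but are neither listed nor needed, are in the scene too. Of the things shaped like the scanner, the grey one is meant. There is more than one size of the cartridge; the one meant has the size given above.

How it is judged:
By the outcome, as a careful person would: the job done as asked, in the order asked, and still so for the second after the job is handed in, with the robot touching nothing.
It also fails if it takes over 72 s, if anything falls off the work surface, if the arm or the gripper's body presses on something with over 40 N, if the wrist force passes 120 N, or if a joint passes its speed limit or range.

### The arm

A 6-joint arm with a two-finger parallel gripper is mounted at the origin on the work surface. World frame = base frame: x ahead of the robot, y to its left, z up, the work surface at z = 0. Lengths are in mm, angles in rad, forces in N, time in s.
With the tool pointing down it reaches from about 400 to 925 mm from the base axis. Payload 12.5 kg.
Tool frame: the origin (TCP) lies on the centre line of the jaws, within the pads' length; the fingertips stand 14 mm ahead of it and the grasp point (between the pads) lies 5 mm behind it; z points along the fingers, y is the direction in which the jaws open and shut (so a half turn about z gives the same grasp; the last joint's range is limited). The gripper opens to 95 mm and grips with 3 to 60 N. Pads are 20 mm wide; open, the fingers measure 119 mm over their backs; the gripper's body (75 mm by 180 mm) begins 59 mm behind the grasp point.
Start: joints at [-1.328, 0.491, 1.559, -0, 1.092, -0.106], TCP at [213.63, -587.373, 228.661] pointing down, gripper open.
Joint ranges: [-3.1, 3.1], [-0.84, 2.19], [0.05, 2.79], [-1.13, 4.28], [0.06, 2.93], [-2.69, 2.69]. Speed limits (rad/s): [2.22, 2.22, 2.79, 3.14, 3.14, 3.14].

### API

Orientations are given as [roll, pitch, yaw] about the fixed x, y, z axes, in that order (R = Rz(yaw) Ry(pitch) Rx(roll)).
In Python, from cell import * gives the robot as it stands.
- The arm moves only by the tool play_rows, never from a script. Its argument "moves" is a list of rows, each a list of 7 numbers: the shift along the tool's x, y, z in m, then the turn, a rotation vector about the tool's x, y, z in rad, then the opening in per cent of the stroke, from 0 (shut) to 100 (fully open). In form: [[tx, ty, tz, ax, ay, az, claw], ...]. A call has 1 to 8 rows; each row shifts and turns the pose as measured when the row begins, along the tool's axes as they then stand; what a row does not reach is not made up. A row lasts 1/10 s, in which the tool goes at most 50 mm and 8.59 degrees, less where a joint would pass 70% of its speed; a pose out of reach is approached as far as the arm can. A call is refused whole if a number of a shift passes 0.05 or a number of a turn 0.15, either way. A call with a gripper value outside its range is refused whole. The fingers move at their own pace and stop on an object; the grip force is fixed at half the most. Time passes only in rows, so rows that do not move let the fingers close. It gives the time, the measured TCP pose, the force and the opening at its end, in the units of the state.
- state(): the state, without advancing time (a new reading comes with each control period).
- read_camera(name): name is "scene" or "top" or "wrist"; returns a dict with "img" (400x640x3 uint8, red, green, blue), "fx", "fy", "cx", "cy" (pixels), "k1" (the pictures are not rectified: a ray, as slopes to the right and down, at radius r is drawn at 1 + k1 r^2 times it, then the intrinsics apply), "R" (3x3) and "t" (3): a world point X has camera coordinates R X + t. Camera axes: x right, y down, z forward; pixel columns grow to the right and rows downward; lengths in mm; the calibration is good to about 2 mm. A picture is of the moment at which its call begins. There is no depth.
- job_done(): hands the job in, once; it reports no verdict.
The state is a dict: "t": time; "joints": joint angles; "qvel": joint speeds; "tau": joint torques, N m; "eef_pos": TCP position; "tcp_rot": TCP orientation; "ft_force": force on the tool from outside, world axes, zero at the start; "moment": the same for the moment, N m; "opening": opening from 0.0 (shut) to 1.0 (fully open).
Only numpy, scipy, OpenCV 4.12 (cv2) and the standard library are available. Lean on these libraries where they do the work, as an engineer would, in place of code of your own. Each camera call takes 0.05 s, during which the arm holds its last target.

## Working session

There is one attempt and no reset: what is moved stays moved. The work goes in short steps, Python scripts to look and compute and a tool call to move; the robot and the scene stay as the last step left them, time stands still between calls to the robot, and variables do not carry over. Pictures are saved under pics/ and viewed, and the job is handed in when it is done.

Besides the shell and the picture viewer there is one more tool, called after ">>>" as name(argument=value, ...) on one line, values as JSON. play_rows: Moves the arm, as the interface text tells. Its arguments: {"type":"object","properties":{"moves":{"type":"array"}},"required":["moves"]}

```bash
ls; mkdir -p pics; cat > h.py <<'E'
from cell import *
import numpy as np, cv2
from scipy.spatial.transform import Rotation as Rn
def shot(n,f,crop=None,scale=1):
    c=read_camera(n); im=c["img"][:,:,::-1].copy()
    np.savez("pics/"+f+".npz",**{k:np.array(v) for k,v in c.items()})
    if crop: x0,y0,x1,y1=crop; im=im[y0:y1,x0:x1]
    if scale!=1: im=cv2.resize(im,None,fx=scale,fy=scale,interpolation=cv2.INTER_CUBIC)
    cv2.imwrite("pics/"+f+".png",im); return c
def crop(f,cr,scale,out):
    c=np.load("pics/"+f+".npz"); x0,y0,x1,y1=cr
    cv2.imwrite("pics/"+out+".png",cv2.resize(c["img"][y0:y1,x0:x1,::-1],None,fx=scale,fy=scale,interpolation=cv2.INTER_CUBIC))
def load(f): return np.load("pics/"+f+".npz")
def ray(c,u,v):
    x=(u-c["cx"])/c["fx"]; y=(v-c["cy"])/c["fy"]; rd=np.hypot(x,y); r=rd
    for _ in range(30): r=rd/(1+c["k1"]*r*r)
    s=r/rd if rd>0 else 1
    d=c["R"].T@np.array([x*s,y*s,1]); o=-c["R"].T@c["t"]; return o,d
def atz(c,u,v,z):
    o,d=ray(c,u,v); return o+d*(z-o[2])/d[2]
def proj(c,X):
    p=c["R"]@np.asarray(X,float)+c["t"]; x,y=p[:2]/p[2]; k=1+c["k1"]*(x*x+y*y)
    return np.array([c["fx"]*x*k+c["cx"],c["fy"]*y*k+c["cy"]])
E
python3 - <<'E'
from h import *
print(state())
for n in ["scene","top","wrist"]:
    c=shot(n,n+"0"); print(n,c["fx"],c["k1"],(-c["R"].T@c["t"]).round(), c["R"][2].round(2))
E
```

```text
pics
{'t': 0.0, 'joints': array([-1.32761434e+00,  4.91579168e-01,  1.55946586e+00, -2.64317046e-06,
        1.09170714e+00, -1.05622868e-01]), 'qvel': array([ 1.11700388e-04,  1.54962195e-03, -1.12589210e-03,  4.57173538e-06,
        1.19113351e-03,  3.34999511e-04]), 'tau': array([ 1.90132843e-03, -6.12634563e+01, -2.58178407e+01,  6.92537846e-02,
        4.83192690e-02, -1.21716175e-04]), 'eef_pos': array([ 213.55908681, -587.12896866,  228.04390889]), 'tcp_rot': array([-3.14043935e+00, -1.19913057e-04,  3.48806005e-01]), 'ft_force': array([-0.0026324 , -0.14038793, -0.05033726]), 'moment': array([-0.04003018,  0.0042799 ,  0.05386682]), 'opening': 0.9986445768155081}
scene 455.1699034532311 0.007104245625161288 [1211.  583. 1003.] [-0.53 -0.47 -0.7 ]
top 431.30068515113965 -0.004465192128544247 [ 326.  -43. 1498.] [ 0.14  0.   -0.99]
wrist 300.14031840036444 -0.05676136904787682 [ 278. -563.  384.] [-0.24 -0.08 -0.97]
```

View pics/scene0.png

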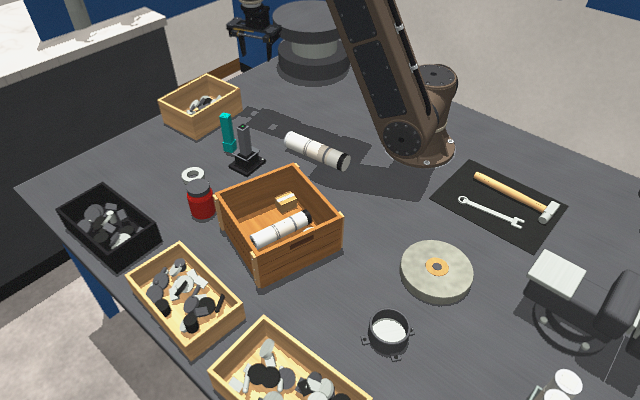

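View pics/top0.png

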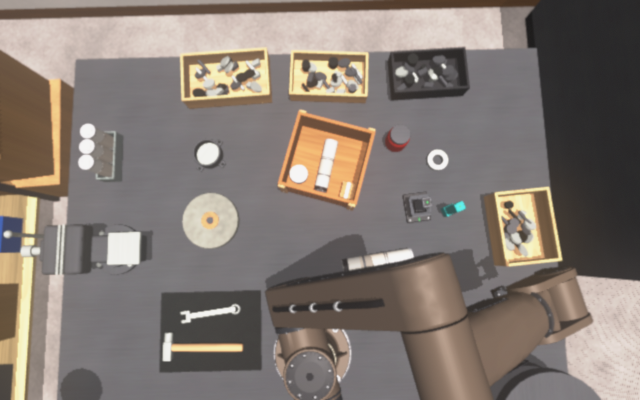

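View pics/wrist0.png

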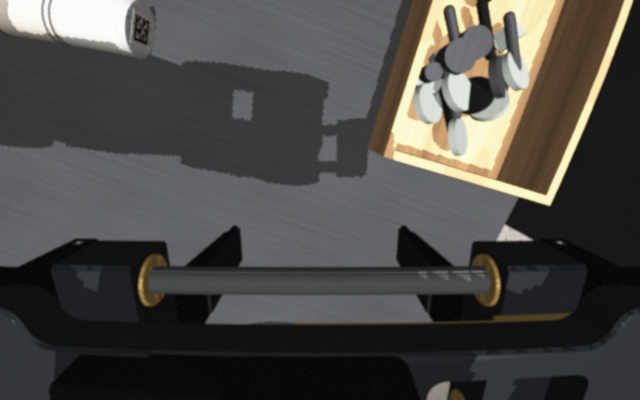

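The cartridge could be the one in the crate (top 328,165) or the longer one on the bench (top 380,258). The crate one is meant. The scanner could be the grey wand in the dock (scene 244,138; top 419,205) or the teal one (scene 227,132; top 453,209). The grey one is meant. I'll check both in close crops.

```bash
python3 - <<'E'
from h import *
crop("top0",(270,100,470,230),4,"topc")
crop("scene0",(200,90,360,290),4,"t1"); a=cv2.imread("pics/t1.png"); cv2.imwrite("pics/scenec.png",a[:600] if 0 else cv2.resize(a,(480,600)))
E
```

```text
(no output)
```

View pics/topc.png

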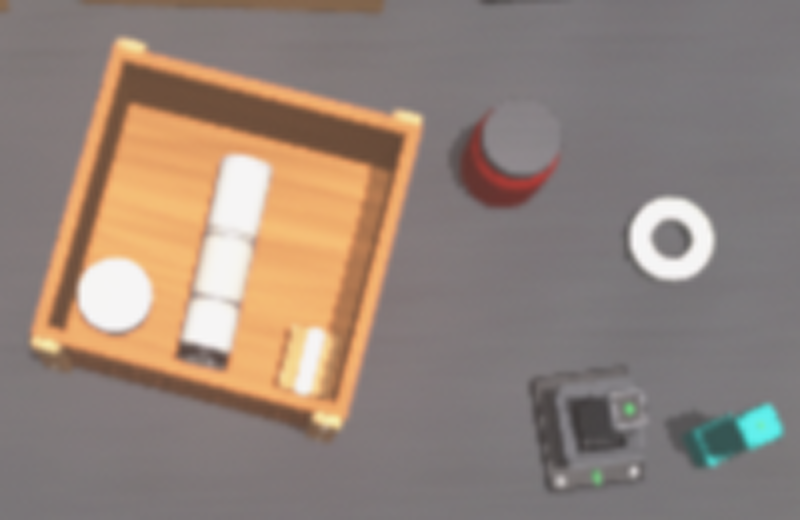

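View pics/scenec.png

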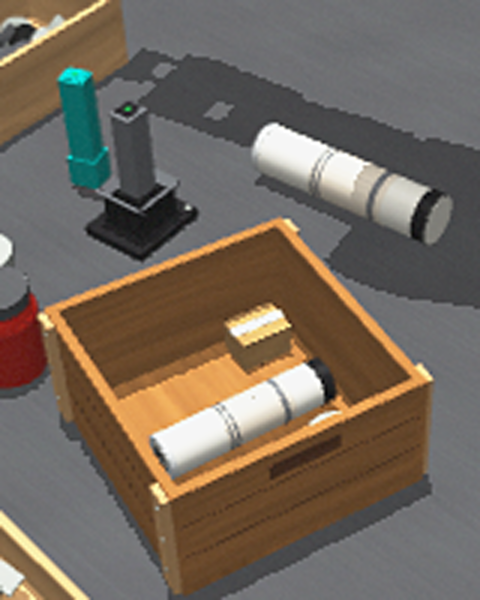

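```bash
python3 - <<'E'
from h import *
from scipy.optimize import least_squares
t=load("top0"); s=load("scene0")
T=lambda x,y:(270+x/4,100+y/4); S=lambda x,y:(200+x/3,90+y/3)
print("crate corners top @135"); 
for p in [(120,50),(420,122),(340,428),(35,340)]: print(atz(t,*T(*p),135).round(1))
print("scene @135")
for p in [(165,495),(428,382),(290,222),(45,312)]: print(atz(s,*S(*p),135).round(1))
print("cart top: foot, lid"); print(atz(t,*T(203,358),32.5).round(1),atz(t,*T(245,158),40).round(1))
for y in (180,320):
  pass
print("side edges", [atz(t,*T(*p),32.5).round(1) for p in [(182,345),(229,345),(220,165),(270,170)]])
print("dock base z12", [atz(t,*T(*p),12).round(1) for p in [(533,378),(547,490),(644,478),(628,366)]])
print("scanner tail z158 top/scene", atz(t,*T(628,408),158).round(1), atz(s,*S(130,108),158).round(1))
print("tin", atz(t,*T(115,294),54).round(1),"carton",atz(t,*T(307,360),46).round(1), "jar",atz(t,*T(521,138),105).round(1))
print("teal scene z?", atz(t,*T(765,425),158).round(1), atz(t,*T(705,445),20).round(1),"wheel",atz(t,210,220,34).round())
E
```

```text
crate corners top @135
[786.8  21.4 135. ]
[ 719.6 -221.5  135. ]
[ 471.1 -147.5  135. ]
[548.1  93.8 135. ]
scene @135
[794.7  22.  135. ]
[557.4 100.3 135. ]
[ 482.2 -135.8  135. ]
[ 723.8 -214.5  135. ]
cart top: foot, lid
[545.4 -40.   32.5] [718.8 -80.8  40. ]
side edges [array([557.2, -22.2,  32.5]), array([556.1, -62.6,  32.5]), array([715.1, -59. ,  32.5]), array([ 709.5, -102.5,   32.5])]
dock base z12 [array([ 523.5, -326.1,   12. ]), array([ 426. , -333.2,   12. ]), array([ 434.2, -417.3,   12. ]), array([ 531.9, -409.2,   12. ])]
scanner tail z158 top/scene [ 478.6 -371.2  158. ] [ 480.2 -367.5  158. ]
tin [599.1  33.4  54. ] carton [ 539.4 -128.4   46. ] jar [ 712.4 -308.7  105. ]
teal scene z? [ 462.5 -477.3  158. ] [ 460.6 -469.3   20. ] wheel [450. 339.  34.]
```

```bash
cat >> h.py <<'E'
def Rd(yaw,tilt=0):
    # tool down with tool x at yaw; tilt>0: fingers point forward (+tool x)
    return Rn.from_euler('z',yaw)*Rn.from_euler('y',-tilt)*Rn.from_euler('x',np.pi)
def cur():
    s=state(); return s["eef_pos"],Rn.from_euler('xyz',s["tcp_rot"]),s
def plan(p1,R1,n,claw,p0=None,R0=None):
    if p0 is None: p0,R0,_=cur()
    w=(R0.inv()*R1).as_rotvec(); out=[]
    for i in range(n):
        Ra=R0*Rn.from_rotvec(w*i/n)
        d=Ra.inv().apply((np.array(p1)-p0)/n)/1000
        out.append([*d.round(4),*(w/n).round(4),claw])
    for r in out: print([float(x) for x in r])
    print("norm",np.linalg.norm(out[0][:3]),np.linalg.norm(w/n))
E
python3 - <<'E'
from h import *
plan([600,-60,330],Rd(-0.227),16,100)
E
```

```text
[0.034, -0.0227, -0.0063, -0.0001, 0.0, 0.036, 100.0]
[0.0331, -0.0239, -0.0063, -0.0001, 0.0, 0.036, 100.0]
[0.0322, -0.0251, -0.0063, -0.0001, 0.0, 0.036, 100.0]
[0.0313, -0.0262, -0.0063, -0.0001, 0.0, 0.036, 100.0]
[0.0303, -0.0274, -0.0063, -0.0001, 0.0, 0.036, 100.0]
[0.0293, -0.0284, -0.0063, -0.0001, 0.0, 0.036, 100.0]
[0.0283, -0.0295, -0.0063, -0.0001, 0.0, 0.036, 100.0]
[0.0272, -0.0305, -0.0063, -0.0001, 0.0, 0.036, 100.0]
[0.0261, -0.0314, -0.0064, -0.0001, 0.0, 0.036, 100.0]
[0.025, -0.0323, -0.0064, -0.0001, 0.0, 0.036, 100.0]
[0.0238, -0.0332, -0.0064, -0.0001, 0.0, 0.036, 100.0]
[0.0226, -0.0341, -0.0064, -0.0001, 0.0, 0.036, 100.0]
[0.0213, -0.0348, -0.0064, -0.0001, 0.0, 0.036, 100.0]
[0.0201, -0.0356, -0.0064, -0.0001, 0.0, 0.036, 100.0]
[0.0188, -0.0363, -0.0064, -0.0001, 0.0, 0.036, 100.0]
[0.0175, -0.0369, -0.0064, -0.0001, 0.0, 0.036, 100.0]
norm 0.04136399400444788 0.035992066488834316
```

>>> play_rows(moves=[[0.032,-0.024,-0.015,0,0,0.036,100],[0.033,-0.024,-0.015,0,0,0.036,100],[0.032,-0.025,-0.015,0,0,0.036,100],[0.031,-0.026,-0.01,0,0,0.036,100],[0.03,-0.027,-0.01,0,0,0.036,100],[0.029,-0.028,-0.01,0,0,0.036,100],[0.028,-0.03,-0.01,0,0,0.036,100],[0.027,-0.03,-0.01,0,0,0.036,100]])

```text
t: 0.95
eef_pos: [407.2, -318.7, 323.5]
tcp_rot: [-3.135, 0.002, 0.042]
ft_force: [0.5, -0.5, -0.6]
opening: 0.999
```

>>> play_rows(moves=[[0.026,-0.031,-0.006,0,0,0.036,100],[0.025,-0.032,-0.006,0,0,0.036,100],[0.024,-0.033,-0.006,0,0,0.036,100],[0.023,-0.034,0,0,0,0.036,100],[0.021,-0.035,0,0,0,0.036,100],[0.02,-0.036,0,0,0,0.036,100],[0.019,-0.036,0,0,0,0.036,100],[0.018,-0.037,0,0,0,0.036,100]])

```text
t: 1.75
eef_pos: [614.0, -48.0, 344.8]
tcp_rot: [-3.137, 0.003, -0.258]
ft_force: [0.6, -0.3, -0.2]
opening: 1.004
```

```bash
python3 - <<'E'
from h import *
p,R,s=cur(); print(s["t"],p,s["tcp_rot"],s["joints"])
shot("wrist","w1"); shot("top","top1")
plan([600,-60,330],Rd(-0.227),4,100)
E
```

```text
1.75 [614.03858852 -48.02904496 344.76380881] [-3.13702456e+00  2.50457768e-03 -2.58079697e-01] [-0.18725359  0.3896159   1.4143388   0.00486304  1.33981562  1.64050969]
[-0.0028, 0.0044, 0.0035, -0.0014, 0.0008, -0.0068, 100.0]
[-0.0028, 0.0043, 0.0035, -0.0014, 0.0008, -0.0068, 100.0]
[-0.0028, 0.0043, 0.0035, -0.0014, 0.0008, -0.0068, 100.0]
[-0.0029, 0.0043, 0.0035, -0.0014, 0.0008, -0.0068, 100.0]
norm 0.006280923498976882 0.0069343434453839874
```

View pics/w1.png

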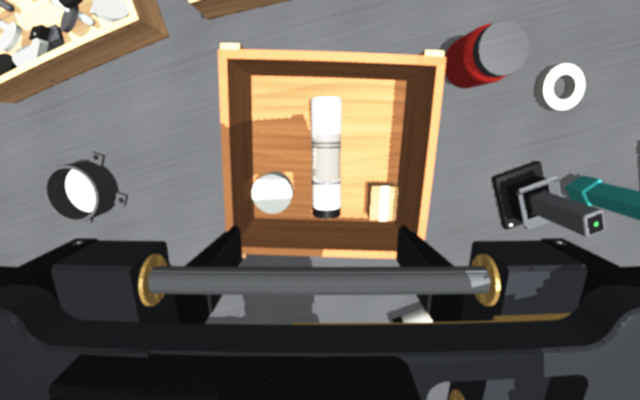

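```bash
python3 - <<'E'
from h import *
crop("w1",(210,35,460,260),3.2/1.25,"w1c")
E
```

```text
(no output)
```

View pics/w1c.png

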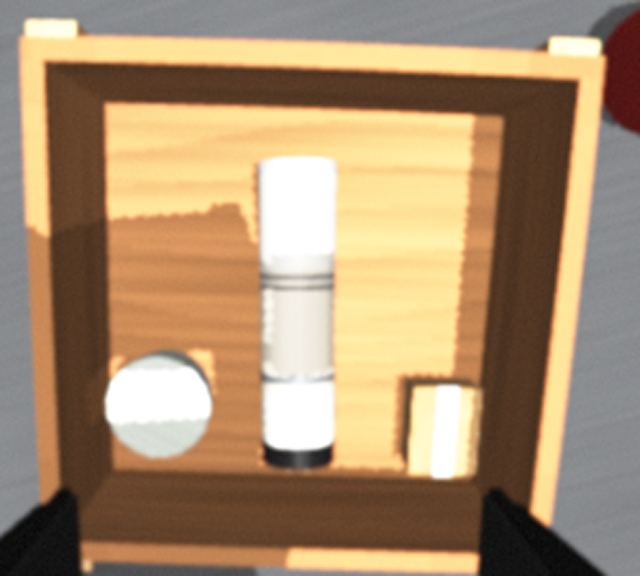

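```bash
python3 - <<'E'
from h import *
w=load("w1"); W=lambda x,y:(210+x/2.56,35+y/2.56)
q=[atz(w,*W(*p),10) for p in [(105,100),(502,115),(478,472),(112,468)]]
for a in q: print(a.round(1))
q=np.array(q)[:,:2]; c=q.mean(0); ex=(q[0]-q[3]+q[1]-q[2]); print("centre",c, "yaw",np.arctan2(ex[1],ex[0]),np.arctan2(*( (q[0]-q[1]+q[3]-q[2])[[1,0]]))-np.pi/2, [np.linalg.norm(q[i]-q[(i+1)%4]) for i in range(4)])
# rim outer z135
print("rim",[atz(w,*W(*p),135).round(1) for p in [(22,40),(605,56)]])
for l,r in [((258,165),(337,165)),((261,300),(335,300)),((264,440),(332,440))]:
    a,b=atz(w,*W(*l),32.5),atz(w,*W(*r),32.5); print(((a+b)/2).round(1),np.linalg.norm(a-b))
print("lid end",[atz(w,*W(297,156),z).round(1) for z in (32,55)],"foot",[atz(w,*W(297,468),z).round(1) for z in (10,32)])
print("tin",atz(w,*W(158,403),54)[:2],"carton",atz(w,*W(443,430),46)[:2])
R=Rn.from_euler('z',0)
E
```

```text
[780.9  18.1  10. ]
[ 711.8 -211.2   10. ]
[ 493.5 -152.8   10. ]
[558.6  84.4  10. ]
centre [636.20966325 -65.36931936] yaw -0.2758115201904989 -0.27992858900012485 [np.float64(239.5732849162965), np.float64(225.98220431094023), np.float64(246.0246733379551), np.float64(232.05102927284418)]
rim [array([789.6,  24.9, 135. ]), array([ 717.5, -224.3,  135. ])]
[712.9 -83.5  32.5] 45.96923826280446
[637.1 -64.3  32.5] 44.74401981448421
[552.  -42.4  32.5] 43.01746420218877
lid end [array([717.9, -84.5,  32. ]), array([716.1, -83.6,  55. ])] foot [array([527.2, -35.8,  10. ]), array([534.1, -37.2,  32. ])]
tin [601.34027878  31.64752   ] carton [ 539.35815354 -130.73756253]
```

```bash
python3 - <<'E'
from h import *
p,R,s=cur()
plan([679,-74.5,200],Rd(-0.25),5,80)
E
```

```text
[0.0139, 0.0025, 0.0287, -0.0011, 0.0006, -0.0008, 80.0]
[0.0139, 0.0024, 0.0287, -0.0011, 0.0006, -0.0008, 80.0]
[0.0138, 0.0024, 0.0287, -0.0011, 0.0006, -0.0008, 80.0]
[0.0138, 0.0024, 0.0288, -0.0011, 0.0006, -0.0008, 80.0]
[0.0138, 0.0024, 0.0288, -0.0011, 0.0006, -0.0008, 80.0]
norm 0.03198671599273673 0.001485939523282806
```

>>> play_rows(moves=[[0.014,0.0024,0.029,-0.001,0,0,80],[0.014,0.0024,0.029,-0.001,0,0,80],[0.014,0.0024,0.029,-0.001,0,0,80],[0.014,0.0024,0.029,-0.001,0,0,80],[0.014,0.0024,0.029,-0.001,0,0,80],[0,0,0,0,0,0,80]])

```text
t: 2.45
eef_pos: [681.0, -75.6, 193.7]
tcp_rot: [3.141, 0.003, -0.25]
ft_force: [-0.1, 0.0, -0.3]
opening: 0.8
```

```bash
python3 - <<'E'
from h import *
p,R,s=cur(); print(s["t"],p,s["tcp_rot"],s["joints"])
shot("wrist","w2")
plan([679,-74.5,30],Rd(-0.25),5,80)
E
```

```text
2.45 [681.01395624 -75.56065492 193.69229877] [ 3.14134187e+00  2.98626400e-03 -2.50091607e-01] [-2.06781533e-01  6.11036250e-01  1.43322550e+00 -1.36035277e-04
  1.10032523e+00  1.61416787e+00]
[-0.0004, -0.0001, 0.0332, 0.0, 0.0001, -0.0, 80.0]
[-0.0004, -0.0001, 0.0332, 0.0, 0.0001, -0.0, 80.0]
[-0.0005, -0.0001, 0.0332, 0.0, 0.0001, -0.0, 80.0]
[-0.0005, -0.0001, 0.0332, 0.0, 0.0001, -0.0, 80.0]
[-0.0005, -0.0001, 0.0332, 0.0, 0.0001, -0.0, 80.0]
norm 0.03320256014225409 0.00010028005625672295
```

View pics/w2.png

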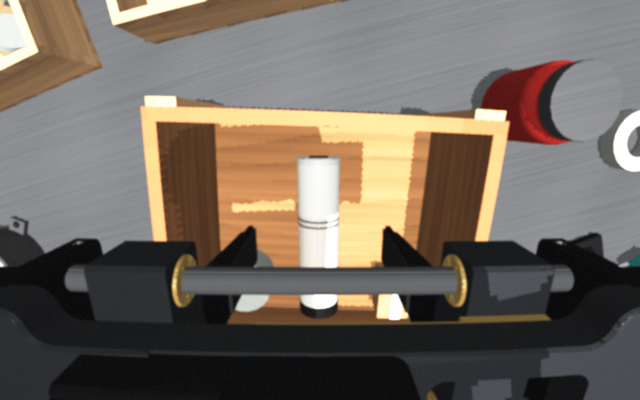

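>>> play_rows(moves=[[0,0,0.035,0,0,0,80],[0,0,0.035,0,0,0,80],[0,0,0.035,0,0,0,80],[0,0,0.03,0,0,0,80],[0,0,0.016,0,0,0,80],[0,0,0,0,0,0,80]])

```text
t: 3.1
eef_pos: [684.0, -76.3, 54.3]
tcp_rot: [-3.141, -0.015, -0.25]
ft_force: [0.4, -0.2, 0.8]
opening: 0.804
```

```bash
python3 - <<'E'
from h import *
p,R,s=cur(); print(s["t"],p,s["tcp_rot"],s["joints"],s["ft_force"])
shot("wrist","w3")
E
```

```text
3.1 [683.95762616 -76.3463062   54.3331307 ] [-3.1408796  -0.0153101  -0.24957553] [-2.07090780e-01  7.63863113e-01  1.54453067e+00  8.52233440e-05
  8.17872313e-01  1.61321782e+00] [ 0.3812203  -0.22573386  0.83926269]
```

View pics/w3.png

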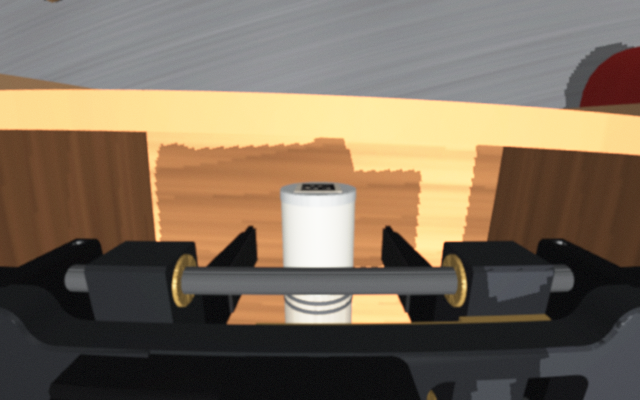

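```bash
python3 - <<'E'
from h import *
w=load("w3"); crop("w3",(260,170,380,330),4,"w3c")
print(-w["R"].T@w["t"])
for v in (183,190,198): print(v,atz(w,318,v,10),atz(w,318,v,32.5),atz(w,318,v,55))
print(proj(w,[720,-84,32.5]))
E
```

```text
[748.32033528 -92.67787244 211.56885958]
183 [714.05286209 -83.11153604  10.        ] [717.87794771 -84.17937246  32.5       ] [721.70303333 -85.24720888  55.        ]
190 [709.34609184 -81.91107678  10.        ] [713.69656779 -83.11291373  32.5       ] [718.04704375 -84.31475067  55.        ]
198 [703.90375867 -80.52296588  10.        ] [708.86173172 -81.87974985  32.5       ] [713.81970477 -83.23653382  55.        ]
[316.8425323  179.70971062]
```

View pics/w3c.png

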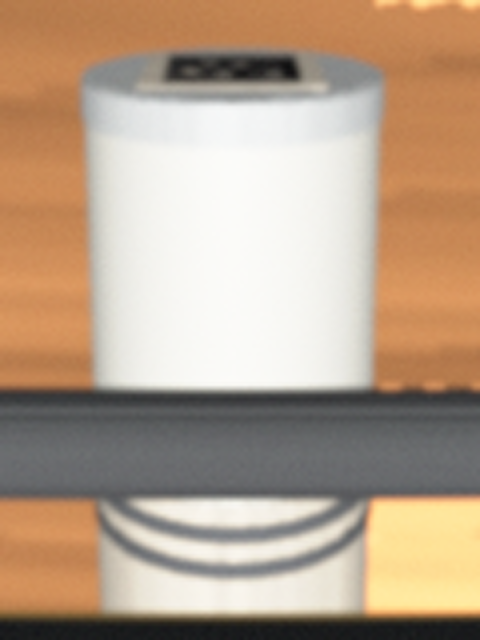

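>>> play_rows(moves=[[-0.004,0,0.015,0,-0.008,0,80],[-0.003,0,0.014,0,-0.007,0,80],[0,0,0,0,0,0,80]])

```text
t: 3.45
eef_pos: [679.4, -75.0, 29.2]
tcp_rot: [-3.141, -0.007, -0.249]
ft_force: [-0.2, 0.0, 0.7]
opening: 0.796
```

```bash
python3 - <<'E'
from h import *
p,R,s=cur(); print(s["t"],p,s["tcp_rot"],s["joints"],s["ft_force"])
E
```

```text
3.45 [679.43984724 -74.99945479  29.17477813] [-3.14052707 -0.00719484 -0.24941586] [-2.06782504e-01  7.93746149e-01  1.56252854e+00  1.07986246e-03
  7.78084534e-01  1.61265945e+00] [-0.20665411  0.048697    0.691563  ]
```

>>> play_rows(moves=[[0,0,0,0,0,0,30],[0,0,0,0,0,0,20],[0,0,0,0,0,0,10],[0,0,0,0,0,0,0],[0,0,0,0,0,0,0],[0,0,0,0,0,0,0]])

```text
t: 4.05
eef_pos: [680.2, -75.1, 30.5]
tcp_rot: [-3.14, -0.009, -0.249]
ft_force: [-0.2, -0.5, -2.2]
opening: 0.469
```

```bash
cat > fk.py <<'E'
import numpy as np
from scipy.optimize import least_squares
D=[([.4916,1.5595,1.0917],np.hypot(213.56,587.13),228.04),([.3896,1.4143,1.3398],np.hypot(614.04,48.03),344.76),([.6110,1.4332,1.1003],np.hypot(681.01,75.56),193.69),([.76386,1.54453,.81787],np.hypot(683.96,76.35),54.33),([.79375,1.56253,.77808],np.hypot(679.44,75.0),29.17)]
# z axis up; link1 angle from vertical q2; link2 angle q2+q3 (a2 along, d2 perp); tool angle q2+q3+q5
def fk(P,q):
    z0,L1,L2,L3=P; a=q[0];b=a+q[1];c=b+q[2]
    return L1*np.sin(a)+L2*np.sin(b)+L3*np.sin(c), z0+L1*np.cos(a)+L2*np.cos(b)+L3*np.cos(c)
E
python3 - <<'E'
from fk import *
from h import *
f=lambda P:np.concatenate([[fk(P,q)[0]-r,fk(P,q)[1]-z] for q,r,z in D])
r=least_squares(f,[150,500,450,250]); print(r.x,f(r.x).round(1))
print(state()["opening"],state()["ft_force"])
for x,y,z,tilt in [(585,-50,150,60),(585,-50,150,45),(585,-50,150,30),(600,-54,150,70)]:
    rr=np.hypot(x,y); T=np.radians(180-tilt)
    best=None
    for q0 in ([.2,2,.5],[-.3,2.4,.3],[.6,1.6,.5]):
        s=least_squares(lambda q:np.array([*(np.array(fk(r.x,q))-[rr,z])/100,q.sum()-T]),q0)
        if best is None or s.cost<best.cost: best=s
    print(tilt,best.x,best.cost)
E
```

```text
[ 93.30738256 542.34471844 419.01617655 150.6031292 ] [ 2.7 -0.8 -2.6  2.9 -1.6  2.2 -0.6 -1.7  0.5 -2.5]
0.4691957503195629 [-0.24366973 -0.45037971 -2.19846799]
60 [ 0.45044802  2.13673721 -0.49279013] 2.683547027380838e-30
45 [ 0.42496921  2.05623155 -0.12500627] 3.743648604075594e-25
30 [0.42909937 1.9606324  0.2282621 ] 6.462348535570529e-31
70 [ 0.50005954  2.1416007  -0.72179806] 8.077935669463161e-31
```

```bash
cat >> h.py <<'E'
CC=np.array([635.5,-64.]); CY=-0.278
def tcp_of(gx,gy,z,tilt,yaw=CY):
    R=Rd(yaw,tilt); c,s=np.cos(CY),np.sin(CY)
    G=np.array([CC[0]+c*gx-s*gy,CC[1]+s*gx+c*gy,z]); return G+5*R.apply([0,0,1]),R
def grasp():
    p,R,s=cur(); G=p-5*R.apply([0,0,1]); d=G[:2]-CC; c,sn=np.cos(CY),np.sin(CY)
    zt=R.apply([0,0,1]); h=np.array([np.cos(CY),np.sin(CY)])
    print("t",round(s["t"],2),"gcrate",round(c*d[0]+sn*d[1],1),round(-sn*d[0]+c*d[1],1),"z",round(G[2],1),"tilt",round(np.degrees(np.arctan2(zt[:2]@h,-zt[2])),1),"rpy",s["tcp_rot"].round(3),"J",s["joints"].round(3),"F",s["ft_force"].round(1),"op",round(s["opening"],3))
E
python3 - <<'E'
from h import *
grasp(); p,R=tcp_of(43,2,116,np.radians(30)); plan(p,R,7,0)
E
```

```text
t 4.05 gcrate 45.9 1.6 z 35.5 tilt 0.5 rpy [-3.14  -0.009 -0.249] J [-2.070e-01  7.920e-01  1.561e+00  1.000e-03  7.790e-01  1.613e+00] F [-0.2 -0.5 -2.2] op 0.469
[0.0, -0.0001, -0.0116, -0.0013, 0.0735, 0.004, 0.0]
[0.0009, -0.0001, -0.0116, -0.0013, 0.0735, 0.004, 0.0]
[0.0017, -0.0001, -0.0115, -0.0013, 0.0735, 0.004, 0.0]
[0.0026, -0.0, -0.0113, -0.0013, 0.0735, 0.004, 0.0]
[0.0034, -0.0, -0.0111, -0.0013, 0.0735, 0.004, 0.0]
[0.0042, -0.0, -0.0108, -0.0013, 0.0735, 0.004, 0.0]
[0.005, -0.0, -0.0105, -0.0013, 0.0735, 0.004, 0.0]
norm 0.011600431026474834 0.07362363995926811
```

>>> play_rows(moves=[[0,0,-0.012,0,0.04,0.004,0],[0,0,-0.015,0,0.0735,0.004,0],[0.002,0,-0.015,0,0.0735,0.004,0],[0.003,0,-0.014,0,0.0735,0.004,0],[0.003,0,-0.012,0,0.0735,0.004,0],[0.004,0,-0.011,0,0.0735,0.004,0],[0.005,0,-0.01,0,0.0735,0.004,0]])

```text
t: 4.75
eef_pos: [678.5, -75.2, 122.2]
tcp_rot: [-3.132, -0.501, -0.282]
ft_force: [0.1, -1.2, -3.3]
opening: 0.466
```

```bash
python3 - <<'E'
from h import *
grasp(); shot("scene","s2",(200,90,360,290),3); 
p,R=tcp_of(43,2,122,np.radians(35)); plan(p,R,2,0)
E
```

```text
t 4.75 gcrate 42.0 1.0 z 126.6 tilt 28.7 rpy [-3.132 -0.501 -0.282] J [-0.195  0.579  1.852 -0.153  0.213  1.796] F [ 0.1 -1.2 -3.3] op 0.466
[-0.0003, -0.0003, 0.0028, -0.004, 0.0528, -0.0019, 0.0]
[-0.0004, -0.0003, 0.0028, -0.004, 0.0528, -0.0019, 0.0]
norm 0.002831960451701259 0.05296095107789011
```

View pics/s2.png

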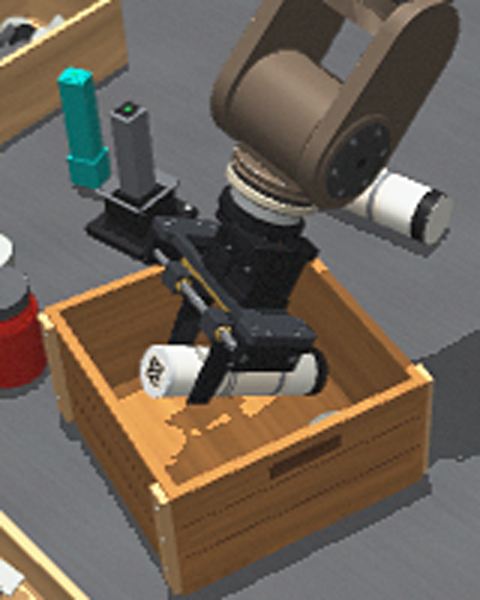

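```bash
python3 - <<'E'
from h import *
c=load("s2")
p,R,s=cur(); G=p-5*R.apply([0,0,1])
for th in (10,20,28.7,35):
    a=np.radians(th); u=np.array([np.cos(CY)*np.cos(a),np.sin(CY)*np.cos(a),np.sin(a)])
    f=lambda X:((proj(c,X)-[200,90])*3).round()
    print(th,"lid",f(G+37*u),"foot",f(G-143*u))
E
```

```text
10 lid [153. 375.] foot [326. 325.]
20 lid [154. 369.] foot [320. 345.]
28.7 lid [156. 364.] foot [313. 363.]
35 lid [158. 360.] foot [305. 376.]
```

```bash
python3 - <<'E'
from h import *
p,R=tcp_of(26,2,110,np.radians(28)); plan(p,R,2,0)
E
```

```text
[-0.0109, -0.0003, 0.0039, -0.0041, -0.0083, -0.0017, 0.0]
[-0.0109, -0.0003, 0.004, -0.0041, -0.0083, -0.0017, 0.0]
norm 0.011580587204455567 0.009429057679572892
```

>>> play_rows(moves=[[-0.011,0,0.004,-0.004,-0.008,-0.002,0],[-0.011,0,0.004,-0.004,-0.008,-0.002,0],[0,0,0,0,0,0,0]])

```text
t: 5.1
eef_pos: [661.6, -70.3, 104.8]
tcp_rot: [3.14, -0.485, -0.277]
ft_force: [0.8, -0.1, -3.1]
opening: 0.471
```

>>> play_rows(moves=[[-0.009,0,-0.005,0,0,0,0],[0,0,0,0,0,0,0]])

```text
t: 5.3
eef_pos: [656.5, -68.4, 108.2]
tcp_rot: [-3.141, -0.496, -0.277]
ft_force: [-0.5, -0.2, -4.1]
opening: 0.47
```

```bash
python3 - <<'E'
from h import *
grasp()
E
```

```text
t 5.3 gcrate 19.1 1.5 z 112.6 tilt 28.4 rpy [-3.141 -0.496 -0.277] J [-0.187  0.578  1.912 -0.264  0.162  1.911] F [-0.5 -0.2 -4.1] op 0.47
```

>>> play_rows(moves=[[-0.008,0,-0.004,0,0,0,0],[-0.008,0,-0.004,0,-0.005,0,0]])

```text
t: 5.5
eef_pos: [650.1, -65.6, 115.4]
tcp_rot: [-3.135, -0.519, -0.278]
ft_force: [23.4, -7.2, 7.1]
opening: 0.467
```

```bash
python3 - <<'E'
from h import *
grasp()
E
```

```text
t 5.5 gcrate 12.0 2.5 z 119.7 tilt 29.7 rpy [-3.135 -0.519 -0.278] J [-0.186  0.56   1.939 -0.306  0.131  1.955] F [23.4 -7.2  7.1] op 0.467
```

```bash
python3 - <<'E'
from h import *
p,R=tcp_of(-8,2,132,np.radians(27)); plan(p,R,4,0)
E
```

```text
[-0.0029, 0.0001, -0.0051, -0.0015, -0.012, -0.0, 0.0]
[-0.0029, 0.0001, -0.0051, -0.0015, -0.012, -0.0, 0.0]
[-0.003, 0.0001, -0.0051, -0.0015, -0.012, -0.0, 0.0]
[-0.0031, 0.0001, -0.005, -0.0015, -0.012, -0.0, 0.0]
norm 0.005867708240872241 0.012094007965659376
```

>>> play_rows(moves=[[-0.003,0,-0.005,-0.002,-0.012,0,0],[-0.003,0,-0.005,-0.002,-0.012,0,0],[-0.004,0,-0.005,-0.002,-0.012,0,0]])

```text
t: 5.8
eef_pos: [640.3, -62.7, 129.2]
tcp_rot: [-3.139, -0.498, -0.279]
ft_force: [8.1, -2.5, 1.6]
opening: 0.467
```

```bash
python3 - <<'E'
from h import *
grasp();shot("scene","s3",(200,90,360,290),3); 
c=load("s3")
p,R,s=cur(); G=p-5*R.apply([0,0,1])
for th in (10,20,30,40,50):
    a=np.radians(th); u=np.array([np.cos(CY)*np.cos(a),np.sin(CY)*np.cos(a),np.sin(a)])
    f=lambda X:((proj(c,X)-[200,90])*3).round()
    print(th,"lid",f(G+37*u),"foot",f(G-143*u))
E
```

```text
t 5.8 gcrate 1.8 2.6 z 133.6 tilt 28.6 rpy [-3.139 -0.498 -0.279] J [-0.183  0.528  1.94  -0.24   0.182  1.892] F [ 8.1 -2.5  1.6] op 0.467
10 lid [194. 353.] foot [363. 305.]
20 lid [195. 347.] foot [357. 325.]
30 lid [197. 341.] foot [347. 346.]
40 lid [200. 336.] foot [335. 366.]
50 lid [205. 330.] foot [319. 386.]
```

View pics/s3.png

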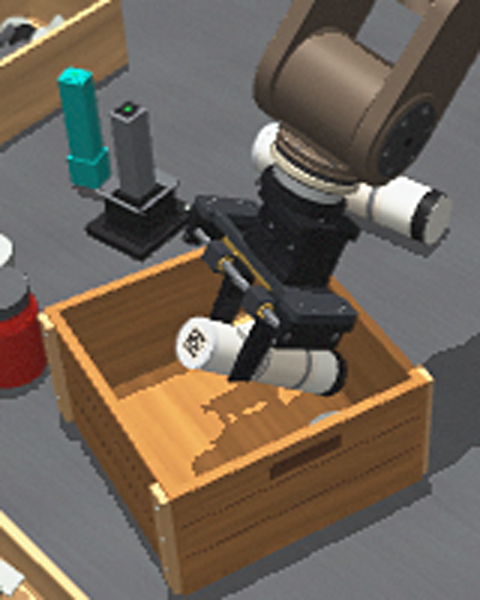

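```bash
python3 - <<'E'
from h import *
p,R=tcp_of(-24,2,148,np.radians(27)); plan(p,R,5,0)
p2,R2=tcp_of(-55,2,160,np.radians(26)); plan(p2,R2,5,0,p,R)
E
```

```text
[-0.0032, 0.0001, -0.0049, -0.0004, -0.0054, -0.0001, 0.0]
[-0.0032, 0.0001, -0.0048, -0.0004, -0.0054, -0.0001, 0.0]
[-0.0032, 0.0001, -0.0048, -0.0004, -0.0054, -0.0001, 0.0]
[-0.0033, 0.0001, -0.0048, -0.0004, -0.0054, -0.0001, 0.0]
[-0.0033, 0.0001, -0.0048, -0.0004, -0.0054, -0.0001, 0.0]
norm 0.005853204250664759 0.0053814310561188464
[-0.0045, -0.0, -0.005, 0.0, -0.0035, -0.0, 0.0]
[-0.0045, -0.0, -0.0049, 0.0, -0.0035, -0.0, 0.0]
[-0.0045, -0.0, -0.0049, 0.0, -0.0035, -0.0, 0.0]
[-0.0045, -0.0, -0.0049, 0.0, -0.0035, -0.0, 0.0]
[-0.0045, -0.0, -0.0049, 0.0, -0.0035, -0.0, 0.0]
norm 0.006726812023536855 0.003490658503988651
```

>>> play_rows(moves=[[-0.0035,0,-0.0048,0,-0.006,0,0],[-0.0035,0,-0.0048,0,-0.006,0,0],[-0.0035,0,-0.0048,0,-0.006,0,0],[-0.0035,0,-0.0048,0,-0.006,0,0],[-0.0035,0,-0.0048,0,-0.006,0,0]])

```text
t: 6.35
eef_pos: [620.4, -57.0, 149.6]
tcp_rot: [-3.137, -0.486, -0.279]
ft_force: [4.8, -2.1, -0.9]
opening: 0.471
```

```bash
python3 - <<'E'
from h import *
grasp()
p2,R2=tcp_of(-55,2,160,np.radians(26)); plan(p2,R2,5,0)
E
```

```text
t 6.35 gcrate -18.8 2.5 z 154.0 tilt 27.8 rpy [-3.137 -0.486 -0.279] J [-0.181  0.474  1.964 -0.187  0.223  1.84 ] F [ 4.8 -2.1 -0.9] op 0.471
[-0.0059, 0.0001, -0.0044, -0.0009, -0.0064, -0.0001, 0.0]
[-0.0059, 0.0001, -0.0044, -0.0009, -0.0064, -0.0001, 0.0]
[-0.0059, 0.0001, -0.0044, -0.0009, -0.0064, -0.0001, 0.0]
[-0.006, 0.0001, -0.0043, -0.0009, -0.0064, -0.0001, 0.0]
[-0.006, 0.0001, -0.0043, -0.0009, -0.0064, -0.0001, 0.0]
norm 0.007360706487831178 0.0064198450612929754
```

>>> play_rows(moves=[[-0.006,0,-0.0044,0,-0.006,0,0],[-0.006,0,-0.0044,0,-0.006,0,0],[-0.006,0,-0.0043,0,-0.006,0,0],[-0.006,0,-0.004,0,-0.006,0,0],[-0.006,0,-0.004,0,-0.006,0,0]])

```text
t: 6.85
eef_pos: [583.8, -46.7, 156.2]
tcp_rot: [-3.136, -0.456, -0.279]
ft_force: [2.6, -1.1, -1.4]
opening: 0.469
```

```bash
python3 - <<'E'
from h import *
grasp();shot("scene","s4",(200,90,360,290),3); 
c=load("s4")
p,R,s=cur(); G=p-5*R.apply([0,0,1])
for th in (50,60,70,80):
    a=np.radians(th); u=np.array([np.cos(CY)*np.cos(a),np.sin(CY)*np.cos(a),np.sin(a)])
    f=lambda X:((proj(c,X)-[200,90])*3).round()
    print(th,"lid",f(G+37*u),"foot",f(G-143*u))
E
```

```text
t 6.85 gcrate -56.7 2.5 z 160.7 tilt 26.1 rpy [-3.136 -0.456 -0.279] J [-0.174  0.423  2.027 -0.172  0.24   1.832] F [ 2.6 -1.1 -1.4] op 0.469
50 lid [262. 283.] foot [371. 344.]
60 lid [268. 278.] foot [353. 362.]
70 lid [273. 273.] foot [333. 378.]
80 lid [279. 269.] foot [312. 392.]
```

View pics/s4.png

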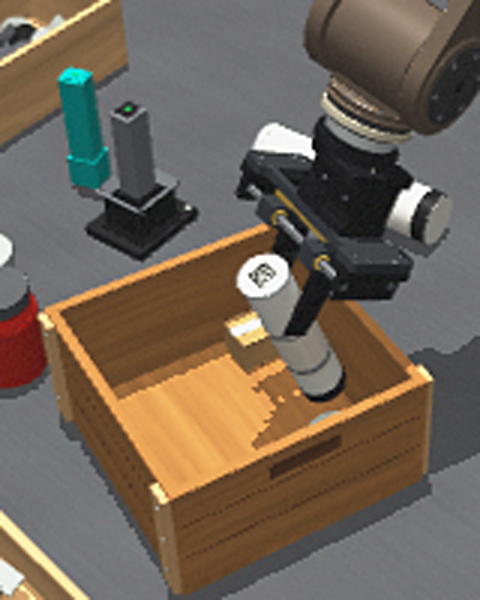

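```bash
python3 - <<'E'
from h import *
p2,R2=tcp_of(-91,2,160,np.radians(24)); plan(p2,R2,5,0)
E
```

```text
[-0.0061, 0.0001, -0.0028, -0.0009, -0.0072, -0.0002, 0.0]
[-0.0061, 0.0001, -0.0028, -0.0009, -0.0072, -0.0002, 0.0]
[-0.0061, 0.0001, -0.0027, -0.0009, -0.0072, -0.0002, 0.0]
[-0.0061, 0.0001, -0.0027, -0.0009, -0.0072, -0.0002, 0.0]
[-0.0061, 0.0001, -0.0026, -0.0009, -0.0072, -0.0002, 0.0]
norm 0.006712674578735364 0.007237813354157127
```

>>> play_rows(moves=[[-0.006,0,-0.0028,0,-0.007,0,0],[-0.006,0,-0.0028,0,-0.007,0,0],[-0.006,0,-0.0027,0,-0.007,0,0],[-0.006,0,-0.0027,0,-0.007,0,0],[-0.004,0,-0.002,0,-0.007,0,0],[0,0,0,0,0,0,0]])

```text
t: 7.5
eef_pos: [549.1, -36.8, 155.1]
tcp_rot: [-3.137, -0.414, -0.279]
ft_force: [2.0, -0.2, -3.1]
opening: 0.47
```

```bash
python3 - <<'E'
from h import *
grasp();shot("scene","s5",(200,90,360,290),3); shot("top","top5",(270,100,420,210),5)
c=load("s5")
p,R,s=cur(); G=p-5*R.apply([0,0,1])
for th in (70,80,90):
    a=np.radians(th); u=np.array([np.cos(CY)*np.cos(a),np.sin(CY)*np.cos(a),np.sin(a)])
    f=lambda X:((proj(c,X)-[200,90])*3).round()
    print(th,"lid",f(G+37*u),"foot",f(G-143*u))
E
```

```text
t 7.5 gcrate -92.5 2.4 z 159.7 tilt 23.7 rpy [-3.137 -0.414 -0.279] J [-0.168  0.389  2.081 -0.153  0.263  1.82 ] F [ 2.  -0.2 -3.1] op 0.47
70 lid [307. 260.] foot [363. 365.]
80 lid [313. 256.] foot [342. 379.]
90 lid [319. 253.] foot [321. 391.]
```

View pics/s5.png

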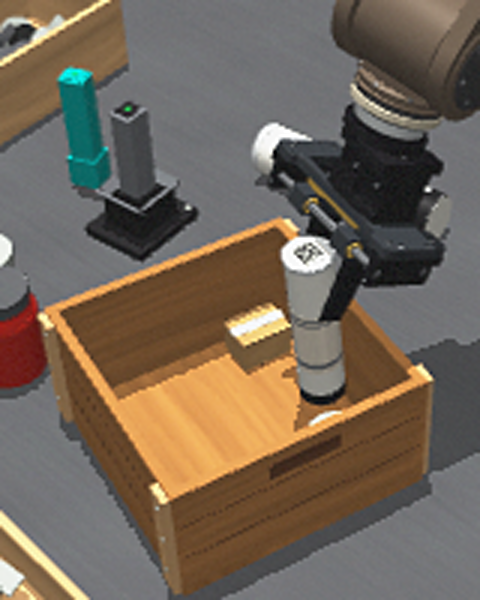

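View pics/top5.png

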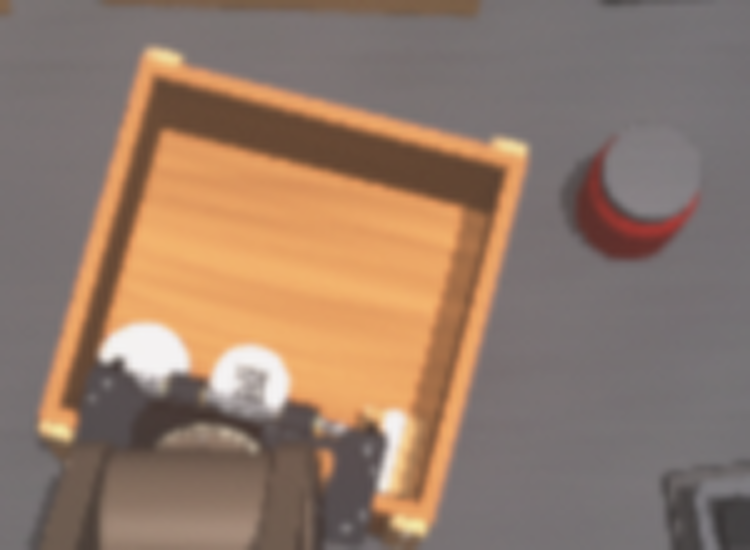

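>>> play_rows(moves=[[-0.0037,0,-0.0016,0,0,0,0],[-0.002,0,0.0045,0,0,0,0],[0,0,0,0,0,0,0]])

```text
t: 7.9
eef_pos: [545.5, -35.8, 149.6]
tcp_rot: [-3.137, -0.414, -0.279]
ft_force: [1.7, 0.8, -3.7]
opening: 0.466
```

```bash
python3 - <<'E'
from h import *
grasp()
E
```

```text
t 7.9 gcrate -96.3 2.3 z 154.1 tilt 23.7 rpy [-3.137 -0.414 -0.279] J [-0.167  0.394  2.095 -0.168  0.243  1.836] F [ 1.7  0.8 -3.7] op 0.466
```

>>> play_rows(moves=[[-0.001,0,0.003,0,0,0,0],[0,0,0,0,0,0,0]])

```text
t: 8.1
eef_pos: [545.7, -35.9, 145.8]
tcp_rot: [-3.137, -0.413, -0.279]
ft_force: [1.4, -0.7, -4.1]
opening: 0.468
```

>>> play_rows(moves=[[-0.001,0,0.003,0,0,0,0],[0,0,0,0,0,0,0]])

```text
t: 8.3
eef_pos: [545.9, -36.0, 142.1]
tcp_rot: [-3.137, -0.413, -0.279]
ft_force: [1.2, -0.2, -4.2]
opening: 0.469
```

```bash
python3 - <<'E'
from h import *
grasp();shot("scene","s6",(280,150,330,240),6);shot("wrist","w6")
E
```

```text
t 8.3 gcrate -95.8 2.3 z 146.7 tilt 23.6 rpy [-3.137 -0.413 -0.279] J [-0.168  0.408  2.1   -0.181  0.226  1.849] F [ 1.2 -0.2 -4.2] op 0.469
```

View pics/s6.png

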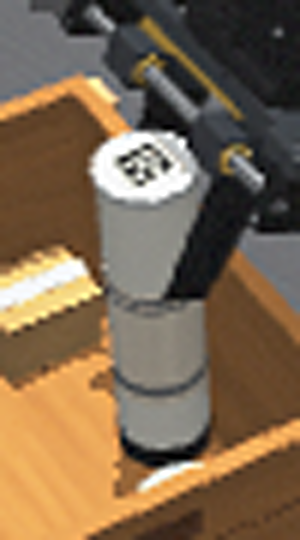

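View pics/w6.png

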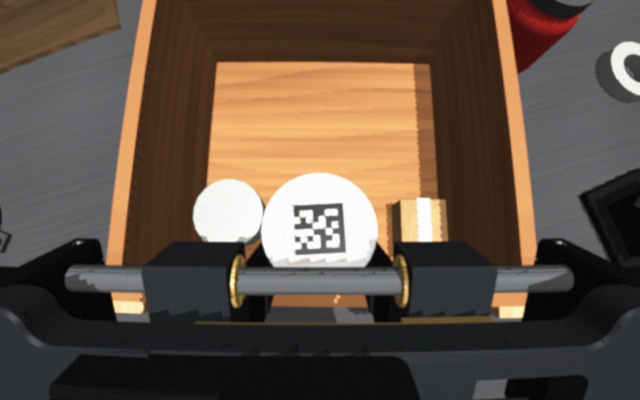

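>>> play_rows(moves=[[-0.001,0,0.003,0,0,0,0],[0,0,0,0,0,0,0]])

```text
t: 8.6
eef_pos: [546.3, -36.1, 139.1]
tcp_rot: [-3.137, -0.413, -0.279]
ft_force: [0.0, -1.3, -3.1]
opening: 0.463
```

```bash
python3 - <<'E'
from h import *
grasp()
w=load("w6"); s=load("s6")
p,R,st=cur(); G=p-5*R.apply([0,0,1])+[0,0,3.]
# triangulate sticker
o1,d1=ray(w,319,229); o2,d2=ray(s,303.8,177.8)
A=np.stack([d1,-d2],1); k=np.linalg.lstsq(A,o2-o1,rcond=None)[0]
a,b=o1+k[0]*d1,o2+k[1]*d2; L=(a+b)/2; print("lid",a,b,"G",G)
v=L-G; c,sn=np.cos(CY),np.sin(CY); print("crate dx,dy,dz",c*v[0]+sn*v[1],-sn*v[0]+c*v[1],v[2])
E
```

```text
t 8.6 gcrate -95.5 2.4 z 143.7 tilt 23.7 rpy [-3.137 -0.413 -0.279] J [-0.168  0.414  2.103 -0.188  0.217  1.856] F [ 0.  -1.3 -3.1] op 0.463
lid [554.6725332  -38.50981823 187.75181548] [555.00146704 -38.89410533 187.78012946] G [544.33288702 -35.52049853 146.69966204]
crate dx,dy,dz 10.973919028294315 -0.17663975113562103 41.066310427531306
```

```bash
python3 - <<'E'
from h import *
shot("scene","s7",(280,150,330,240),6)
c=load("s7"); im=cv2.imread("pics/s7.png")
L=np.array([555,-38.7,187.8]); h=np.array([np.cos(CY),np.sin(CY),0])
for th,col in ((90,(0,255,0)),(80,(0,0,255))):
    a=np.radians(th); u=h*np.cos(a)+np.array([0,0,np.sin(a)])
    n=np.cross(u,[-h[1],h[0],0]); m=np.array([-h[1],h[0],0])
    for base in (L,L-180*u):
        pts=np.array([(proj(c,base+22.5*(np.cos(t)*n+np.sin(t)*m))-[280,150])*6 for t in np.linspace(0,6.28,40)])
        cv2.polylines(im,[pts.astype(int)],True,col,1)
cv2.imwrite("pics/s7o.png",im); grasp()
E
```

```text
t 8.65 gcrate -95.5 2.3 z 143.8 tilt 23.7 rpy [-3.137 -0.413 -0.279] J [-0.168  0.414  2.103 -0.187  0.218  1.856] F [ 0.4 -0.7 -2.5] op 0.47
```

View pics/s7o.png

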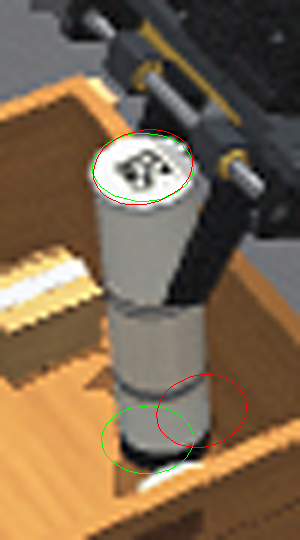

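>>> play_rows(moves=[[-0.001,0,0.003,0,0,0,0],[0,0,0,0,0,0,0]])

```text
t: 8.85
eef_pos: [548.8, -36.4, 138.8]
tcp_rot: [-3.136, -0.421, -0.279]
ft_force: [-0.2, -0.2, -4.1]
opening: 0.466
```

```bash
python3 - <<'E'
from h import *
grasp()
E
```

```text
t 8.85 gcrate -92.9 2.7 z 143.4 tilt 24.1 rpy [-3.136 -0.421 -0.279] J [-0.167  0.417  2.102 -0.195  0.207  1.864] F [-0.2 -0.2 -4.1] op 0.466
```

```bash
python3 - <<'E'
from h import *
shot("scene","s8"); print(state()["tau"],state()["qvel"],state()["ft_force"],state()["moment"])
E
```

```text
[-2.87619961e-02 -4.82637477e+01 -1.72497761e+01 -1.10043765e-01
 -1.58780023e+00  4.63106122e-02] [-0.0027442   0.00797174  0.01209799  0.00641471  0.01122305 -0.00337324] [ 0.41127929 -0.13833734 -3.17203903] [0.20296922 0.42619273 0.02808918]
```

View pics/s8.png

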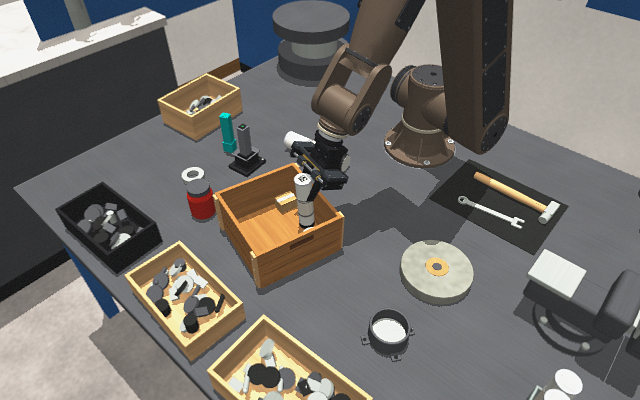

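```bash
python3 - <<'E'
from h import *
shot("wrist","w9"); crop("w9",(240,150,400,290),4,"w9c"); crop("s8",(285,165,325,240),8,"s8c"); grasp()
E
```

```text
t 8.95 gcrate -93.5 2.7 z 142.9 tilt 24.0 rpy [-3.136 -0.419 -0.279] J [-0.167  0.417  2.103 -0.195  0.208  1.864] F [ 0.1 -0.6 -0.4] op 0.464
```

View pics/w9c.png

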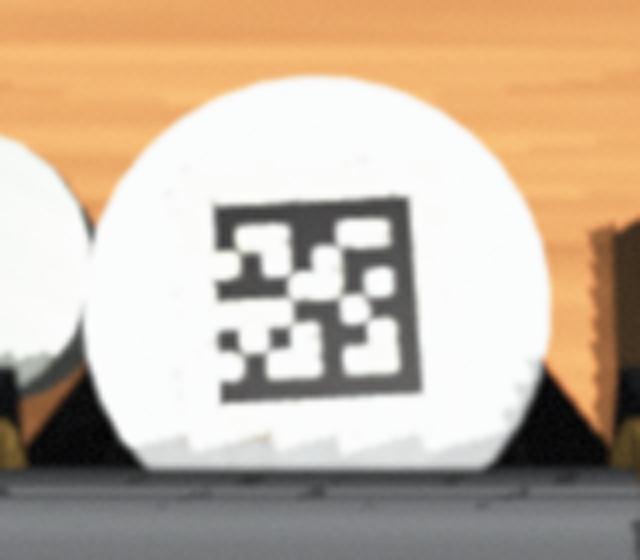

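View pics/s8c.png

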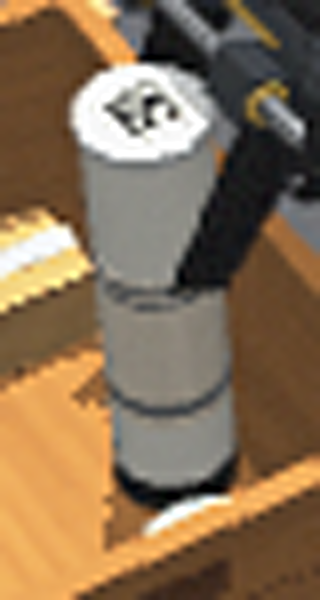

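```bash
python3 - <<'E'
from h import *
w=load("w9"); s=load("s8")
p,R,st=cur(); G=p-5*R.apply([0,0,1])
o1,d1=ray(w,319.3,225.5); o2,d2=ray(s,303.1,179.1)
k=np.linalg.lstsq(np.stack([d1,-d2],1),o2-o1,rcond=None)[0]
a,b=o1+k[0]*d1,o2+k[1]*d2; L=(a+b)/2; print("lid",a,b,"G",G)
im=cv2.imread("pics/s8c.png")
h=np.array([np.cos(CY),np.sin(CY),0])
for th,col in ((90,(0,255,0)),(83,(0,0,255))):
    al=np.radians(th); u=h*np.cos(al)+np.array([0,0,np.sin(al)])
    m=np.array([-h[1],h[0],0]); n=np.cross(u,m)
    for base in (L,L-180*u):
        pts=np.array([(proj(s,base+22.5*(np.cos(t)*n+np.sin(t)*m))-[285,165])*8 for t in np.linspace(0,6.28,40)])
        cv2.polylines(im,[pts.astype(int)],True,col,1)
cv2.imwrite("pics/s8o.png",im)
E
```

```text
lid [558.34360606 -39.3096058  185.16895546] [557.91190018 -38.79245246 185.12071086] G [546.32023277 -35.77921976 142.89102518]
```

View pics/s8o.png

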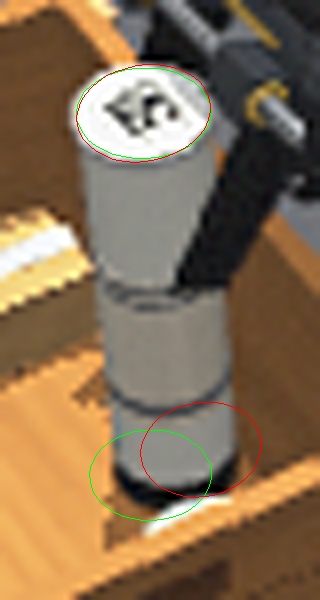

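>>> play_rows(moves=[[-0.002,0,0.004,0,0,0,0],[-0.002,0,0.004,0,0,0,0],[0,0,0,0,0,0,0]])

```text
t: 9.25
eef_pos: [552.7, -36.8, 134.9]
tcp_rot: [-3.134, -0.436, -0.279]
ft_force: [0.3, -0.3, -2.9]
opening: 0.468
```

```bash
python3 - <<'E'
from h import *
grasp(); shot("scene","s10",(285,165,325,240),8)
E
```

```text
t 9.25 gcrate -89.2 3.4 z 139.4 tilt 25.0 rpy [-3.134 -0.436 -0.279] J [-0.167  0.428  2.106 -0.224  0.177  1.892] F [ 0.3 -0.3 -2.9] op 0.468
```

View pics/s10.png

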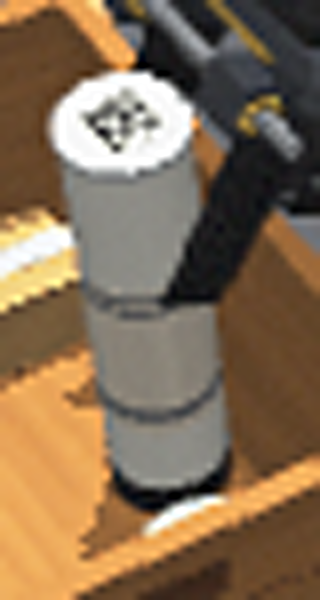

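```bash
python3 - <<'E'
from h import *
p2,R2=tcp_of(-91,3,150,np.radians(22)); plan(p2,R2,3,0)
p3,R2=tcp_of(-103,3,150,np.radians(22)); plan(p3,R2,3,0,p2,R2)
E
```

```text
[0.0009, 0.0001, -0.0035, -0.0025, -0.0172, -0.0002, 0.0]
[0.0009, 0.0001, -0.0035, -0.0025, -0.0172, -0.0002, 0.0]
[0.0008, 0.0001, -0.0035, -0.0025, -0.0172, -0.0002, 0.0]
norm 0.003615245496505044 0.017356338240454496
[-0.0037, 0.0, -0.0015, 0.0, 0.0, 0.0, 0.0]
[-0.0037, 0.0, -0.0015, 0.0, 0.0, 0.0, 0.0]
[-0.0037, 0.0, -0.0015, 0.0, 0.0, 0.0, 0.0]
norm 0.003992492955535426 0.0
```

>>> play_rows(moves=[[0.001,0,-0.004,-0.002,-0.017,0,0],[0.001,0,-0.004,-0.002,-0.017,0,0],[0.001,0,-0.004,-0.002,-0.017,0,0],[-0.004,0,-0.0015,0,0,0,0],[-0.004,0,-0.0015,0,0,0,0]])

```text
t: 9.8
eef_pos: [540.6, -33.6, 144.8]
tcp_rot: [-3.14, -0.378, -0.279]
ft_force: [1.3, -1.4, -2.7]
opening: 0.462
```

```bash
python3 - <<'E'
from h import *
grasp()
E
```

```text
t 9.8 gcrate -101.4 3.2 z 149.4 tilt 21.7 rpy [-3.14  -0.378 -0.279] J [-0.164  0.4    2.088 -0.149  0.28   1.82 ] F [ 1.3 -1.4 -2.7] op 0.462
```

>>> play_rows(moves=[[-0.005,0,-0.002,0,0,0,0],[0,0,0,0,0,0,0]])

```text
t: 10.0
eef_pos: [535.7, -32.1, 144.8]
tcp_rot: [-3.14, -0.382, -0.279]
ft_force: [3.5, -1.2, -4.2]
opening: 0.459
```

```bash
python3 - <<'E'
from h import *
grasp(); shot("scene","s11",(285,165,325,240),8); shot("wrist","w11")
E
```

```text
t 10.0 gcrate -106.6 3.3 z 149.5 tilt 21.9 rpy [-3.14  -0.382 -0.279] J [-0.163  0.395  2.102 -0.156  0.269  1.828] F [ 3.5 -1.2 -4.2] op 0.459
```

View pics/s11.png

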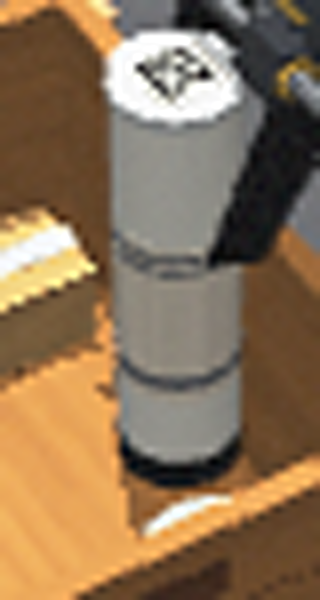

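View pics/w11.png

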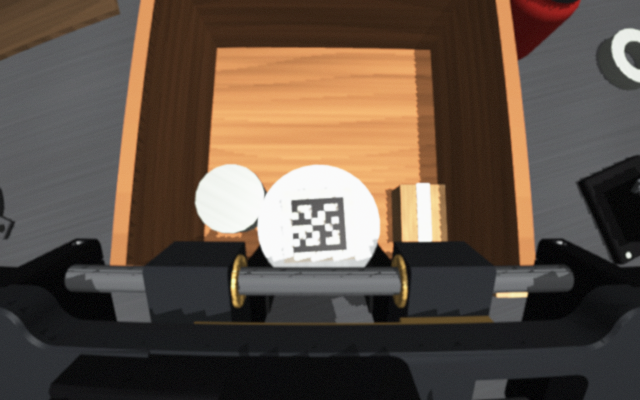

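```bash
cat >> h.py <<'E'
def tri(w,uv1,s,uv2):
    o1,d1=ray(w,*uv1); o2,d2=ray(s,*uv2)
    k=np.linalg.lstsq(np.stack([d1,-d2],1),o2-o1,rcond=None)[0]
    return o1+k[0]*d1,o2+k[1]*d2
E
python3 - <<'E'
from h import *
crop("w11",(240,150,400,290),4,"w11c")
w=load("w11"); s=load("s11")
a,b=tri(w,(318.5,224.5),s,(285+175/8,165+77/8)); print(a,b); p,R,st=cur(); print(p-5*R.apply([0,0,1]))
E
```

```text
[547.32386983 -35.09338066 196.32190193] [547.13705269 -34.87653706 196.30964162]
[533.88397998 -31.56630384 149.37883382]
```

>>> play_rows(moves=[[0.0005,0,0.0015,0,0,0,0],[0.0005,0,0.0015,0,0,0,0],[0,0,0,0,0,0,0]])

```text
t: 10.4
eef_pos: [536.4, -32.3, 141.3]
tcp_rot: [-3.14, -0.378, -0.278]
ft_force: [2.0, -0.9, -1.9]
opening: 0.461
```

```bash
python3 - <<'E'
from h import *
grasp(); shot("scene","s12",(285,165,325,240),8); shot("wrist","w12"); crop("w12",(240,150,400,290),4,"w12c")
E
```

```text
t 10.4 gcrate -105.9 3.2 z 146.0 tilt 21.7 rpy [-3.14  -0.378 -0.278] J [-0.163  0.402  2.101 -0.158  0.265  1.83 ] F [ 2.  -0.9 -1.9] op 0.461
```

View pics/s12.png

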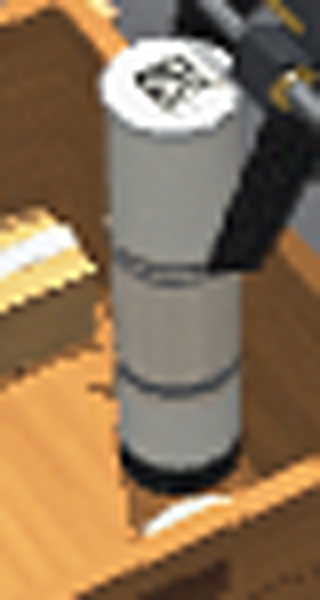

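View pics/w12c.png

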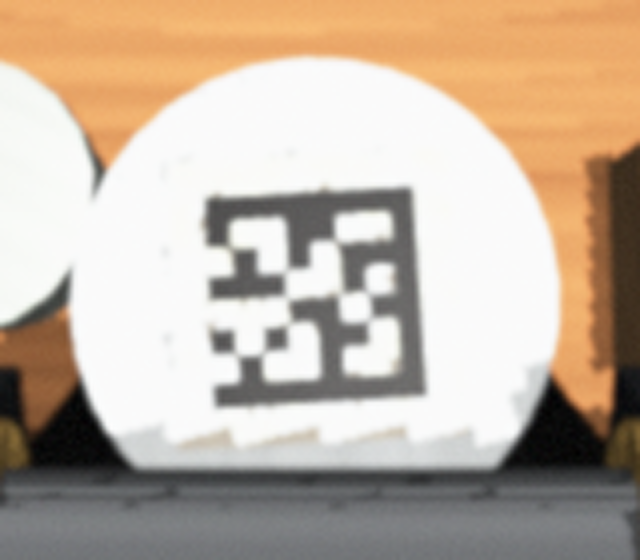

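```bash
python3 - <<'E'
from h import *
w=load("w12"); s=load("s12")
a,b=tri(w,(319,224.3),s,(285+171/8,165+86/8)); print(a,b); L=(a+b)/2; p,R,st=cur(); print(p-5*R.apply([0,0,1]))
im=cv2.imread("pics/s12.png")
h=np.array([np.cos(CY),np.sin(CY),0])
for th,col in ((90,(0,255,0)),(85,(0,0,255))):
    al=np.radians(th); u=h*np.cos(al)+np.array([0,0,np.sin(al)])
    m=np.array([-h[1],h[0],0]); n=np.cross(u,m)
    for base in (L,L-180*u):
        pts=np.array([(proj(s,base+22.5*(np.cos(t)*n+np.sin(t)*m))-[285,165])*8 for t in np.linspace(0,6.28,40)])
        cv2.polylines(im,[pts.astype(int)],True,col,1)
cv2.imwrite("pics/s12o.png",im)
E
```

```text
[548.22293651 -35.62187996 192.56861942] [548.27520215 -35.68230848 192.57198605]
[534.59250118 -31.85693781 146.09051971]
```

View pics/s12o.png

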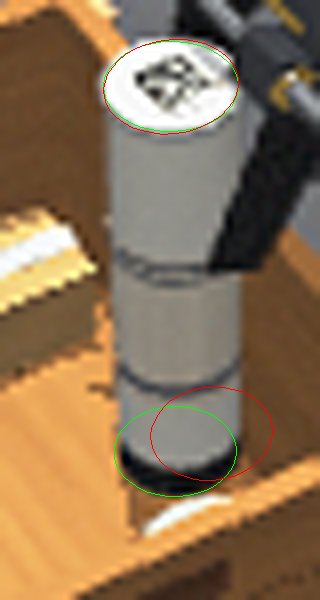

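>>> play_rows(moves=[[0.0004,0,0.0012,0,0,0,0],[0.0004,0,0.001,0,0,0,0],[0,0,0,0,0,0,0]])

```text
t: 10.8
eef_pos: [537.4, -32.7, 139.2]
tcp_rot: [-3.141, -0.377, -0.278]
ft_force: [1.0, 0.2, -3.0]
opening: 0.461
```

```bash
python3 - <<'E'
from h import *
grasp(); shot("scene","s13",(285,165,325,240),8)
E
```

```text
t 10.8 gcrate -104.8 3.2 z 143.9 tilt 21.6 rpy [-3.141 -0.377 -0.278] J [-0.164  0.407  2.1   -0.159  0.263  1.831] F [ 1.   0.2 -3. ] op 0.461
```

View pics/s13.png

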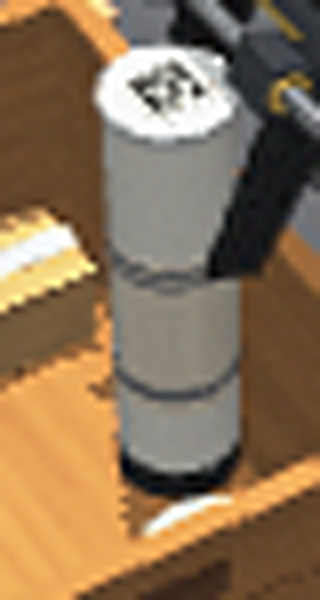

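>>> play_rows(moves=[[0,0,0,0,0,0,50],[0,0,0,0,0,0,54],[0,0,0,0,0,0,60],[0,0,0,0,0,0,64],[0,0,0,0,0,0,64]])

```text
t: 11.35
eef_pos: [537.9, -32.8, 140.1]
tcp_rot: [-3.14, -0.379, -0.278]
ft_force: [0.4, 0.2, -0.0]
opening: 0.635
```

```bash
python3 - <<'E'
from h import *
grasp(); shot("scene","s14",(260,145,340,245),6); shot("wrist","w14")
E
```

```text
t 11.35 gcrate -104.3 3.2 z 144.7 tilt 21.7 rpy [-3.14  -0.379 -0.278] J [-0.164  0.406  2.1   -0.159  0.262  1.831] F [ 0.4  0.2 -0. ] op 0.635
```

View pics/s14.png

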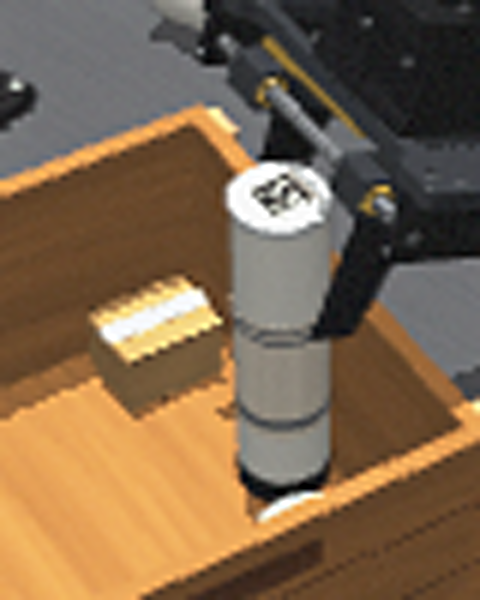

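View pics/w14.png

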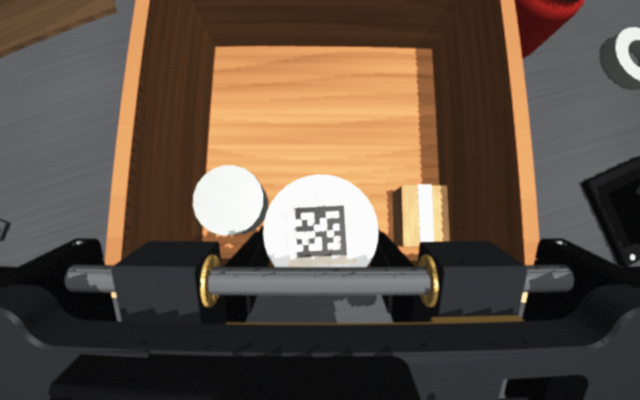

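>>> play_rows(moves=[[0,0,-0.01,0,0,0,66],[0,0,-0.02,0,0,0,66],[0,0,-0.03,0,0,0,66],[0,0,-0.04,0,0,0,66],[0,0,-0.04,0,0,0,66]])

```text
t: 11.95
eef_pos: [485.0, -18.1, 271.7]
tcp_rot: [-3.141, -0.37, -0.278]
ft_force: [0.4, -0.1, -0.8]
opening: 0.662
```

```bash
python3 - <<'E'
from h import *
grasp(); p,R,s=cur(); print(p); shot("scene","s15"); shot("wrist","w15")
E
```

```text
t 11.95 gcrate -159.1 2.9 z 276.3 tilt 21.2 rpy [-3.141 -0.37  -0.278] J [-0.149  0.127  2.041 -0.08   0.608  1.757] F [ 0.4 -0.1 -0.8] op 0.662
[485.00162465 -18.05137888 271.67853366]
```

View pics/s15.png

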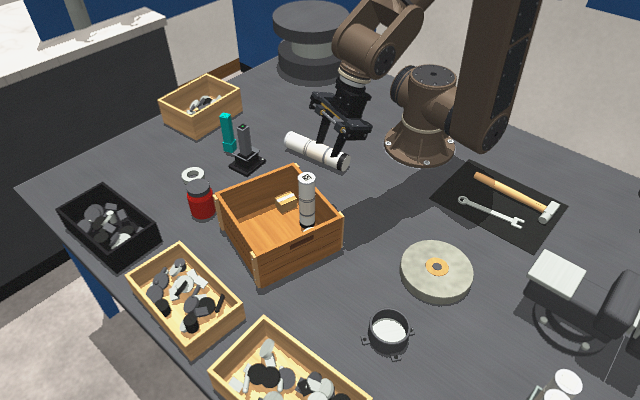

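View pics/w15.png

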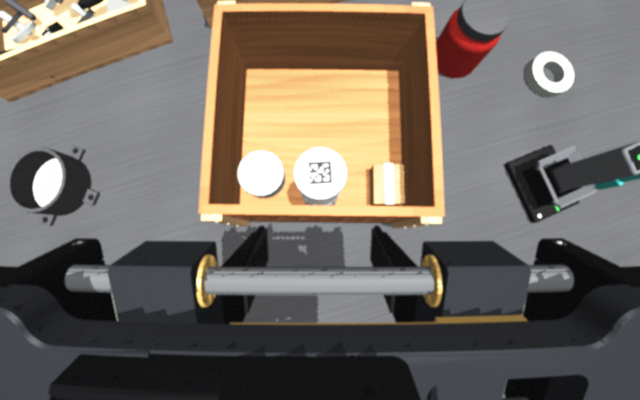

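```bash
python3 - <<'E'
from h import *
crop("s15",(285,160,325,240),7,"s15c")
plan([450,-371,330],Rd(0.073),10,80)
w=load("w15"); print(atz(w,319.5,173,190))
E
```

```text
[0.0078, 0.0349, -0.0029, 0.0064, -0.0375, -0.0347, 80.0]
[0.0065, 0.0352, -0.0034, 0.0064, -0.0375, -0.0347, 80.0]
[0.0051, 0.0353, -0.0038, 0.0064, -0.0375, -0.0347, 80.0]
[0.0037, 0.0355, -0.0042, 0.0064, -0.0375, -0.0347, 80.0]
[0.0024, 0.0355, -0.0045, 0.0064, -0.0375, -0.0347, 80.0]
[0.0009, 0.0356, -0.0048, 0.0064, -0.0375, -0.0347, 80.0]
[-0.0005, 0.0355, -0.0051, 0.0064, -0.0375, -0.0347, 80.0]
[-0.0019, 0.0355, -0.0053, 0.0064, -0.0375, -0.0347, 80.0]
[-0.0033, 0.0353, -0.0054, 0.0064, -0.0375, -0.0347, 80.0]
[-0.0047, 0.0352, -0.0055, 0.0064, -0.0375, -0.0347, 80.0]
norm 0.03587840576168345 0.05143118589065904
[546.82711319 -35.32796025 190.        ]
```

>>> play_rows(moves=[[0.007,0.035,-0.01,0.006,-0.0375,-0.035,80],[0.006,0.035,-0.008,0.006,-0.0375,-0.035,80],[0.005,0.035,-0.006,0.006,-0.0375,-0.035,80],[0.004,0.0355,-0.004,0.006,-0.0375,-0.035,80],[0.002,0.0355,-0.004,0.006,-0.0375,-0.035,80],[0.001,0.0355,-0.004,0.006,-0.0375,-0.035,80],[0,0.0355,-0.005,0.006,-0.0375,-0.035,80],[-0.002,0.0355,-0.005,0.006,-0.0375,-0.035,80]])

```text
t: 12.85
eef_pos: [450.6, -303.6, 331.9]
tcp_rot: [3.133, -0.067, 0.025]
ft_force: [0.5, -0.4, -0.7]
opening: 0.8
```

```bash
python3 - <<'E'
from h import *
p,R,s=cur(); print(s["t"],p,s["tcp_rot"],s["joints"])
plan([450,-371,330],Rd(0.073),3,80)
E
```

```text
12.85 [ 450.60395159 -303.58180965  331.85109262] [ 3.13317212 -0.0672657   0.02479729] [-0.73366496  0.2576305   1.64597561  0.04333656  1.18366298  0.79734447]
[-0.0008, 0.0225, 0.0008, 0.0033, -0.0223, -0.0162, 80.0]
[-0.0011, 0.0224, 0.0007, 0.0033, -0.0223, -0.0162, 80.0]
[-0.0015, 0.0224, 0.0007, 0.0033, -0.0223, -0.0162, 80.0]
norm 0.022528426487440262 0.02777982491834983
```

>>> play_rows(moves=[[-0.001,0.022,0,0.003,-0.022,-0.016,80],[-0.001,0.022,0,0.003,-0.022,-0.016,80],[-0.001,0.022,0,0.003,-0.022,-0.016,80],[0,0,0,0,0,0,80]])

```text
t: 13.25
eef_pos: [449.2, -376.5, 329.6]
tcp_rot: [-3.14, 0.004, 0.072]
ft_force: [-1.0, -0.4, -0.0]
opening: 0.801
```

```bash
python3 - <<'E'
from h import *
p,R,s=cur(); print(s["t"],p,s["tcp_rot"],s["joints"])
shot("wrist","w16"); shot("scene","s16",(200,90,300,190),6); shot("top","top16")
crop("top16",(380,170,480,240),8,"top16c")
E
```

```text
13.25 [ 449.18951646 -376.51851595  329.58019016] [-3.13959884  0.00410568  0.0719964 ] [-0.80944505  0.35235264  1.51153554 -0.00198219  1.28185493  0.68992772]
```

View pics/w16.png

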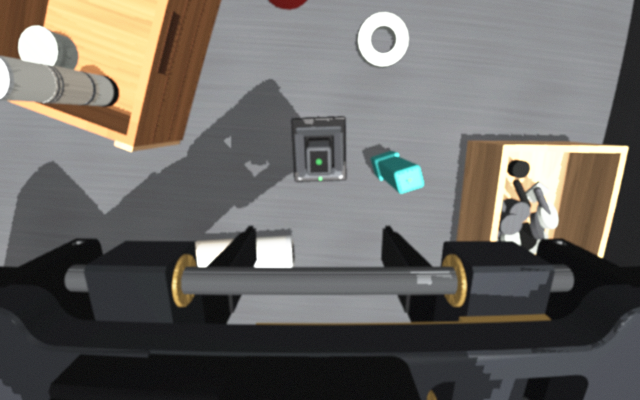

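View pics/s16.png

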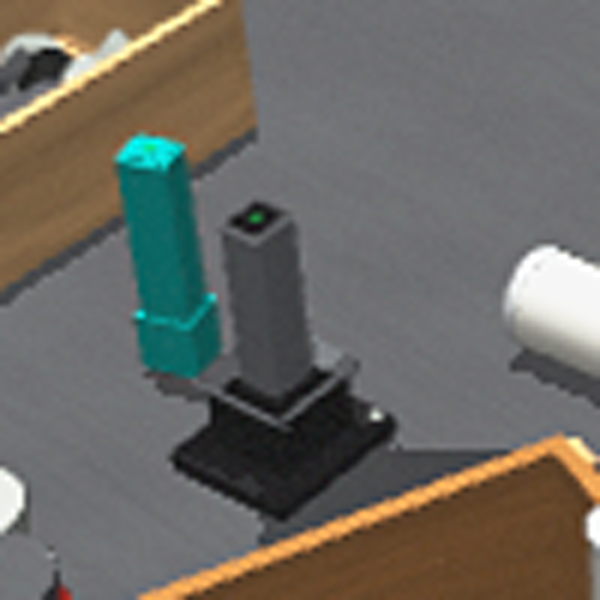

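```bash
python3 - <<'E'
from h import *
crop("w16",(280,105,360,195),7,"w16c")
w=load("w16"); s=load("s16")
print(tri(w,(318.5,161.3),s,(242.8,126.3)), atz(w,318.5,161.3,158))
E
```

```text
(array([ 477.76319506, -372.92540917,  153.08025447]), array([ 478.12570406, -373.16493075,  153.03700508])) [ 478.36721262 -372.8995836   158.        ]
```

View pics/w16c.png

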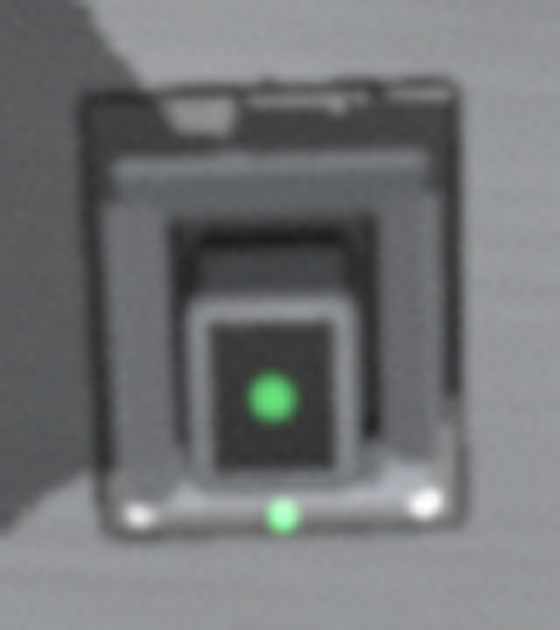

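View pics/top16c.png

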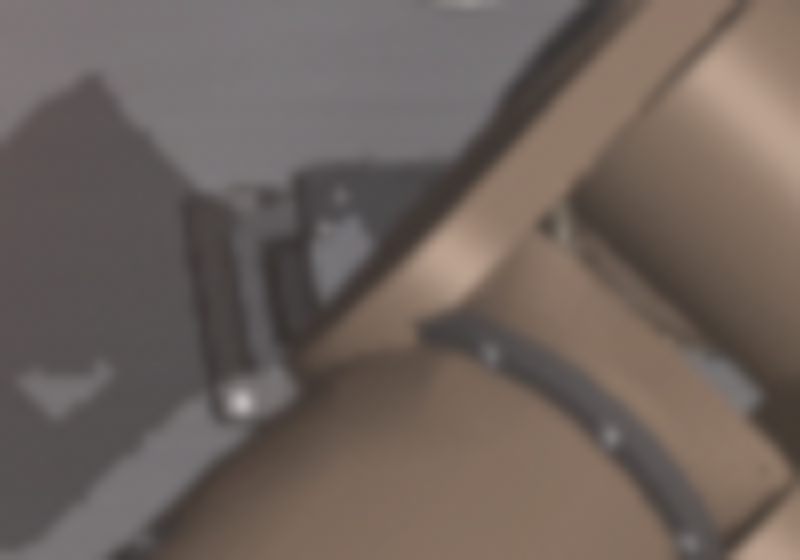

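>>> play_rows(moves=[[0.01,-0.002,0.02,0,0,0,70],[0.01,-0.001,0.03,0,0,0,65],[0.01,-0.001,0.03,0,0,0,60],[0,0,0.025,0,0,0,60],[0,0,0,0,0,0,60]])

```text
t: 13.9
eef_pos: [480.0, -362.5, 224.7]
tcp_rot: [3.141, -0.002, 0.075]
ft_force: [0.2, 0.4, 0.8]
opening: 0.604
```

```bash
python3 - <<'E'
from h import *
p,R,s=cur(); print(s["t"],p,s["tcp_rot"]); plan([478.3,-372.5,122],Rd(.073),4,60)
E
```

```text
13.9 [ 480.03757331 -362.54678287  224.70050701] [ 3.14067710e+00 -2.06298712e-03  7.50686439e-02]
[-0.0007, 0.0024, 0.0257, 0.0002, -0.0005, 0.0005, 60.0]
[-0.0007, 0.0024, 0.0257, 0.0002, -0.0005, 0.0005, 60.0]
[-0.0006, 0.0024, 0.0257, 0.0002, -0.0005, 0.0005, 60.0]
[-0.0006, 0.0024, 0.0257, 0.0002, -0.0005, 0.0005, 60.0]
norm 0.025821309029559286 0.0007652420758565128
```

>>> play_rows(moves=[[-0.002,0.009,0.01,0,0,0,60],[0,0,0.005,0,0,0,60],[0,0,0,0,0,0,60]])

```text
t: 14.2
eef_pos: [479.3, -372.0, 211.8]
tcp_rot: [3.138, -0.005, 0.076]
ft_force: [-0.3, 0.1, -0.0]
opening: 0.598
```

```bash
python3 - <<'E'
from h import *
p,R,s=cur(); print(s["t"],p,s["tcp_rot"]); plan([478.3,-372.5,122],Rd(.073),4,60)
shot("wrist","w17")
E
```

```text
14.2 [ 479.25468902 -371.96319998  211.80237071] [ 3.13814414 -0.00476318  0.07588499]
[-0.0004, 0.0, 0.0224, 0.0009, -0.0012, 0.0007, 60.0]
[-0.0003, 0.0001, 0.0224, 0.0009, -0.0012, 0.0007, 60.0]
[-0.0003, 0.0001, 0.0225, 0.0009, -0.0012, 0.0007, 60.0]
[-0.0003, 0.0001, 0.0225, 0.0009, -0.0012, 0.0007, 60.0]
norm 0.022403571143904715 0.0016366092262832283
```

View pics/w17.png

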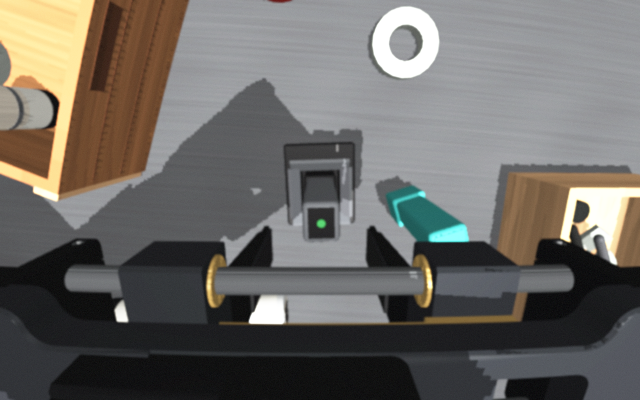

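>>> play_rows(moves=[[0,0,0.022,0,-0.001,0,60],[0,0,0.022,0,-0.001,0,60],[0,0,0.02,0,-0.001,0,60],[0,0,0.014,0,0,0,60],[0,0,0,0,0,0,60]])

```text
t: 14.75
eef_pos: [481.0, -374.4, 136.9]
tcp_rot: [3.131, -0.008, 0.075]
ft_force: [0.4, -0.0, 0.3]
opening: 0.601
```

```bash
python3 - <<'E'
from h import *
p,R,s=cur(); print(s["t"],p,s["tcp_rot"],s["ft_force"]); plan([478.3,-372.5,126],Rd(.073),1,60)
shot("scene","s18",(200,90,300,190),6)
E
```

```text
14.75 [ 481.00319981 -374.44334069  136.93454114] [ 3.13091047 -0.0082086   0.07459089] [ 0.44148643 -0.00140453  0.27674342]
[-0.0026, -0.0023, 0.0109, 0.0107, -0.0082, 0.0015, 60.0]
norm 0.011439405578962572 0.01356027014113894
```

View pics/s18.png

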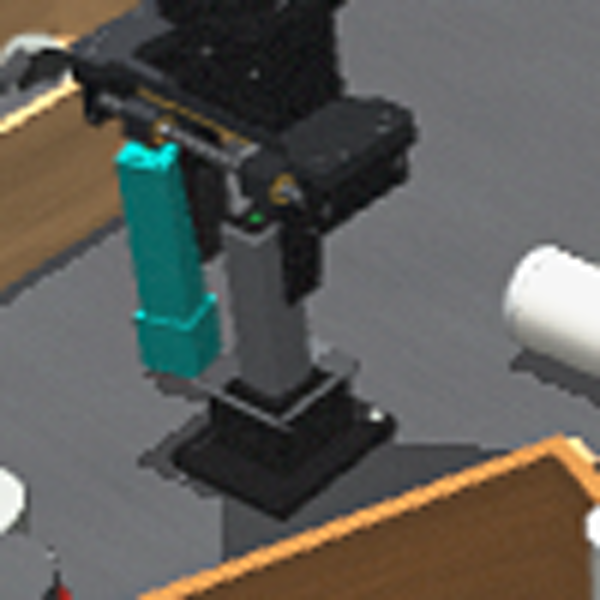

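>>> play_rows(moves=[[-0.0026,-0.002,0.006,0.0105,-0.008,0,60],[0,0,0,0,0,0,60]])

```text
t: 15.0
eef_pos: [479.0, -373.4, 133.6]
tcp_rot: [3.139, -0.002, 0.075]
ft_force: [-0.6, 0.4, -0.4]
opening: 0.602
```

```bash
python3 - <<'E'
from h import *
p,R,s=cur(); print(s["t"],p,s["tcp_rot"],s["ft_force"]); plan([478.3,-372.5,130],Rd(.073),1,60)
E
```

```text
15.0 [ 479.00232615 -373.42082156  133.64525103] [ 3.13911839e+00 -2.40764342e-03  7.45129508e-02] [-0.57686189  0.37861477 -0.40566789]
[-0.0006, -0.001, 0.0036, 0.0025, -0.0024, 0.0015, 60.0]
norm 0.0037841775856849 0.0037681229585866806
```

Good. I'll close the fingers now.

>>> play_rows(moves=[[-0.0005,-0.001,0.003,0.002,-0.002,0,60],[0,0,0,0,0,0,45],[0,0,0,0,0,0,35],[0,0,0,0,0,0,20],[0,0,0,0,0,0,0],[0,0,0,0,0,0,0]])

```text
t: 15.6
eef_pos: [478.9, -372.9, 132.3]
tcp_rot: [3.139, -0.002, 0.074]
ft_force: [0.4, -0.4, -1.1]
opening: 0.292
```

```bash
python3 - <<'E'
from h import *
p,R,s=cur(); print(s["t"],p,s["tcp_rot"],s["ft_force"],s["moment"],s["opening"],s["joints"])
shot("scene","s19",(200,90,300,190),6)
E
```

```text
15.6 [ 478.92248594 -372.92045394  132.33760569] [ 3.13901257e+00 -2.27241974e-03  7.44272850e-02] [ 0.40717356 -0.36299362 -1.05285227] [-0.0009442  -0.04546304  0.01312885] 0.2916637241105146 [-7.70373344e-01  5.72653583e-01  1.70495454e+00 -1.77605023e-05
  8.60546435e-01  7.26010186e-01]
```

View pics/s19.png

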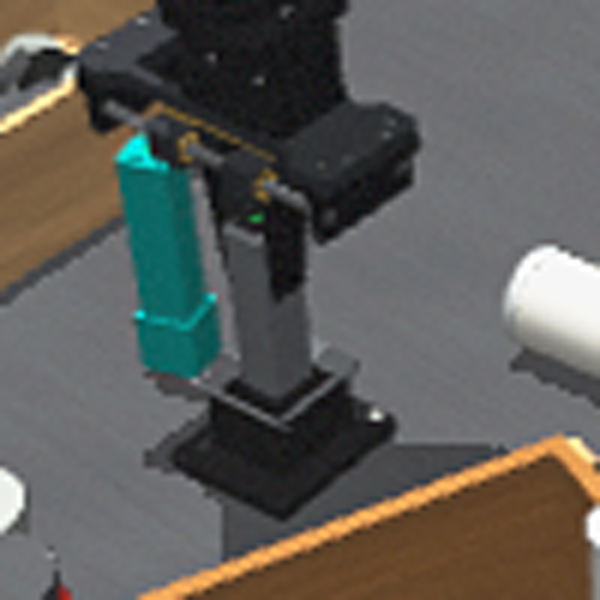

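>>> play_rows(moves=[[0,0,-0.015,0,0,0,0],[0,0,-0.015,0,0,0,0],[0,0,-0.015,0,0,0,0]])

```text
t: 15.95
eef_pos: [477.9, -371.9, 175.9]
tcp_rot: [-3.14, 0.002, 0.074]
ft_force: [0.1, 0.1, -0.8]
opening: 0.29
```

```bash
python3 - <<'E'
from h import *
p,R,s=cur(); print(s["t"],p,s["tcp_rot"],s["ft_force"],s["opening"])
E
```

```text
15.95 [ 477.85795291 -371.91142386  175.92663531] [-3.13984783e+00  1.55047732e-03  7.44214791e-02] [ 0.13267285  0.09390837 -0.77463334] 0.2904724123922837
```

```bash
python3 - <<'E'
from h import *
p,R,s=cur(); print(s["opening"]); plan([478,-372,390],Rd(.074),6,0)
plan([547.3,-35.4,385],Rd(.074),9,0,np.array([478,-372,390.]),Rd(.074))
E
```

```text
0.2904724123922837
[-0.0, -0.0, -0.0357, -0.0003, 0.0003, 0.0001, 0.0]
[-0.0, -0.0, -0.0357, -0.0003, 0.0003, 0.0001, 0.0]
[-0.0, -0.0, -0.0357, -0.0003, 0.0003, 0.0001, 0.0]
[-0.0, -0.0, -0.0357, -0.0003, 0.0003, 0.0001, 0.0]
[0.0, -0.0, -0.0357, -0.0003, 0.0003, 0.0001, 0.0]
[0.0, 0.0, -0.0357, -0.0003, 0.0003, 0.0001, 0.0]
norm 0.0357 0.0003952811922804791
[0.0104, -0.0367, 0.0006, 0.0, 0.0, 0.0, 0.0]
[0.0104, -0.0367, 0.0006, 0.0, 0.0, 0.0, 0.0]
[0.0104, -0.0367, 0.0006, 0.0, 0.0, 0.0, 0.0]
[0.0104, -0.0367, 0.0006, 0.0, 0.0, 0.0, 0.0]
[0.0104, -0.0367, 0.0006, 0.0, 0.0, 0.0, 0.0]
[0.0104, -0.0367, 0.0006, 0.0, 0.0, 0.0, 0.0]
[0.0104, -0.0367, 0.0006, 0.0, 0.0, 0.0, 0.0]
[0.0104, -0.0367, 0.0006, 0.0, 0.0, 0.0, 0.0]
[0.0104, -0.0367, 0.0006, 0.0, 0.0, 0.0, 0.0]
norm 0.038149836172649554 0.0
```

>>> play_rows(moves=[[0,0,-0.025,0,0,0,0],[0,0,-0.035,0,0,0,0],[0,0,-0.035,0,0,0,0],[0,0,-0.035,0,0,0,0],[0,0,-0.035,0,0,0,0],[0,0,-0.035,0,0,0,0],[0,-0.01,-0.015,0,0,0,0],[0.008,-0.025,0,0,0,0,0]])

```text
t: 16.75
eef_pos: [482.3, -337.4, 399.8]
tcp_rot: [-3.138, 0.003, 0.072]
ft_force: [0.1, 0.3, -1.8]
opening: 0.292
```

>>> play_rows(moves=[[0.01,-0.035,0,0,0,0,0],[0.01,-0.036,0,0,0,0,0],[0.01,-0.036,0,0,0,0,0],[0.01,-0.036,0,0,0,0,0],[0.01,-0.036,0,0,0,0,0],[0.01,-0.036,0,0,0,0,0],[0.01,-0.03,0,0,0,0,0]])

```text
t: 17.45
eef_pos: [534.6, -79.6, 400.0]
tcp_rot: [-3.138, 0.004, 0.068]
ft_force: [0.4, 0.5, -1.5]
opening: 0.292
```

```bash
python3 - <<'E'
from h import *
p,R,s=cur(); print(s["t"],p,s["tcp_rot"],s["ft_force"],s["opening"],s["joints"])
plan([547.3,-35.4,385],Rd(.074),3,0)
E
```

```text
17.45 [534.59173826 -79.57727105 400.03352901] [-3.13795555  0.0041043   0.0675328 ] [ 0.37278337  0.45120518 -1.49703682] 0.29212218300050774 [-0.27099737  0.23922926  1.49373257  0.00209341  1.4137104   1.23194087]
[0.0052, -0.0144, 0.005, -0.0012, 0.0014, -0.0022, 0.0]
[0.0053, -0.0144, 0.005, -0.0012, 0.0014, -0.0022, 0.0]
[0.0053, -0.0144, 0.005, -0.0012, 0.0014, -0.0022, 0.0]
norm 0.016105899540230593 0.0028283251632664082
```

>>> play_rows(moves=[[0.004,-0.012,0,0,0,0,0],[0.004,-0.01,0,0,0,0,0],[0,0,0,0,0,0,0],[0,0,0,0,0,0,0]])

```text
t: 17.85
eef_pos: [541.4, -54.1, 399.6]
tcp_rot: [-3.138, 0.005, 0.071]
ft_force: [0.4, -0.2, -1.6]
opening: 0.295
```

```bash
python3 - <<'E'
from h import *
p,R,s=cur(); print(s["t"],p,s["tcp_rot"],s["ft_force"],s["opening"])
shot("scene","s20",(260,110,340,240),4.6); shot("wrist","w20")
plan([547.3,-35.4,362],Rd(.074),3,0)
E
```

```text
17.85 [541.42378117 -54.06103688 399.64258937] [-3.13785122  0.0051524   0.07141923] [ 0.37470127 -0.15475773 -1.58989759] 0.29474892521939744
[0.0025, -0.0061, 0.0126, -0.0013, 0.0017, -0.0011, 0.0]
[0.0025, -0.0061, 0.0126, -0.0013, 0.0017, -0.0011, 0.0]
[0.0025, -0.0061, 0.0126, -0.0013, 0.0017, -0.0011, 0.0]
norm 0.014220407870381216 0.002392019226785622
```

View pics/s20.png

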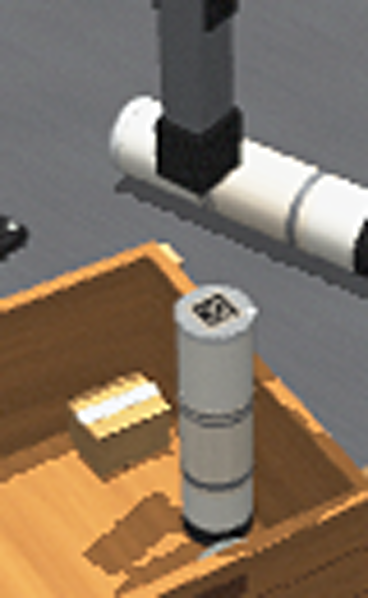

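View pics/w20.png

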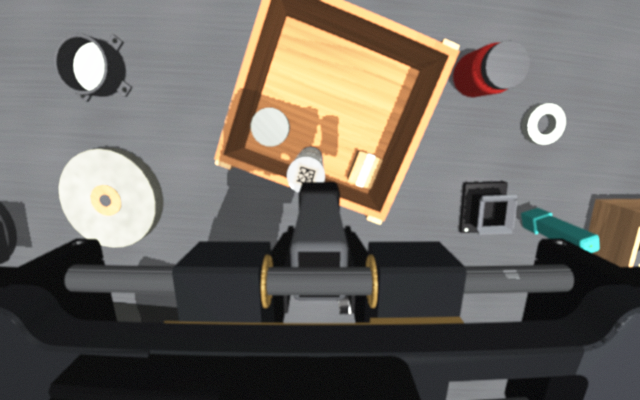

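```bash
python3 - <<'E'
from h import *
s=load("s20"); w=load("w20")
print(tri(w,(307.5,175),s,(306.7,177.2)), atz(s,306.7,177.2,190), atz(w,307.5,175,190))
E
```

```text
(array([546.90894491, -38.03307954, 184.575553  ]), array([545.64591084, -37.00566325, 184.82469274])) [549.85692259 -33.08390666 190.        ] [547.84536076 -38.1972975  190.        ]
```

>>> play_rows(moves=[[0.0025,-0.0065,0.011,0,0.001,0,0],[0.0025,-0.0065,0.011,0,0.001,0,0],[0.0025,-0.0065,0.01,0,0.001,0,0],[0,0,0,0,0,0,0],[0,0,0,0,0,0,0]])

```text
t: 18.45
eef_pos: [547.4, -34.3, 363.7]
tcp_rot: [-3.137, 0.004, 0.068]
ft_force: [-0.3, -0.8, -2.4]
opening: 0.294
```

```bash
python3 - <<'E'
from h import *
p,R,s=cur(); print(s["t"],p,s["tcp_rot"],s["ft_force"],s["opening"])
shot("scene","s21",(260,110,340,240),4.6); shot("wrist","w21")
print((load("s21")["R"].shape)); plan([547,-35.5,361],Rd(.074),1,0)
E
```

```text
18.45 [547.36700847 -34.31875211 363.69160738] [-3.13746223  0.00372594  0.06778899] [-0.27937799 -0.75938668 -2.36343614] 0.2944090960311358
(3, 3)
[-0.0004, 0.001, 0.003, -0.0041, 0.0033, -0.0065, 0.0]
norm 0.0031874754901018458 0.008348215744429116
```

View pics/s21.png

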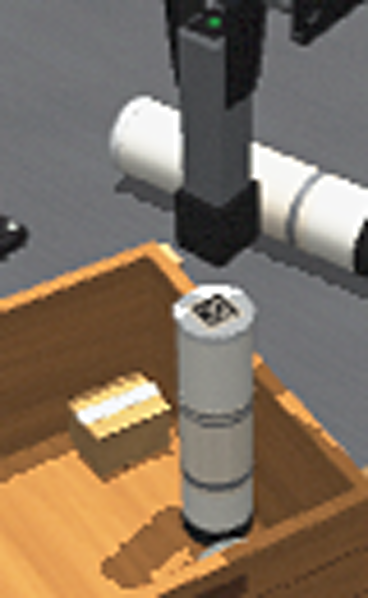

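```bash
python3 - <<'E'
from h import *
s=load("s21"); p,R,st=cur()
f=lambda X:((proj(s,X)-[260,110])*4.6).round(1)
z=R.apply([0,0,1]); print("nose",f(p+120*z),"tail",f(p-26*z),"sticker",f([547.4,-34.3,190]), (p+173*z)[:2])
E
```

```text
nose [216.2 234.3] tail [212.5  15.3] sticker [216.1 306.1] [546.76004174 -33.8512597 ]
```

>>> play_rows(moves=[[0,0,0,0,0,0,0],[0,0,0,0,0,0,0],[0,0,0,0,0,0,0],[0,0,0,0,0,0,0],[0,0,0,0,0,0,0],[0,0,0,0,0,0,0],[0,0,0,0,0,0,0],[0,0,0,0,0,0,0]])

```text
t: 19.35
eef_pos: [547.6, -35.0, 365.3]
tcp_rot: [-3.138, 0.001, 0.067]
ft_force: [0.3, -0.2, -0.9]
opening: 0.295
```

>>> play_rows(moves=[[0,0,0,0,0,0,0],[0,0,0,0,0,0,0],[0,0,0,0,0,0,0],[0,0,0,0,0,0,0],[0,0,0,0,0,0,0],[0,0,0,0,0,0,0],[0,0,0,0,0,0,0],[0,0,0,0,0,0,0]])

```text
t: 20.15
eef_pos: [547.6, -35.0, 365.2]
tcp_rot: [-3.138, 0.001, 0.067]
ft_force: [0.3, -0.5, -1.2]
opening: 0.292
```

```bash
python3 - <<'E'
from h import *
p,R,s=cur(); print(s["t"],p,s["tcp_rot"],s["qvel"].round(4))
shot("wrist","w22")
E
```

```text
20.15 [547.56797535 -34.98908367 365.22501995] [-3.13819330e+00  1.19226006e-03  6.70059344e-02] [ 0.0007 -0.0005  0.0003 -0.002   0.0008 -0.0001]
```

View pics/w22.png

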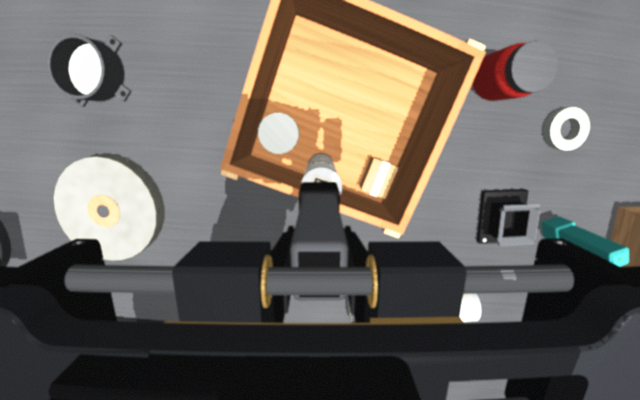

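>>> play_rows(moves=[[0,0,-0.02,0,0,-0.001,0],[0,0,-0.02,0,0,-0.001,0],[-0.005,0.02,0,0,0,-0.001,0],[-0.01,0.035,0,0,0,-0.001,0],[-0.01,0.036,0,0,0,-0.001,0],[-0.01,0.036,0,0,0,-0.001,0],[-0.01,0.036,0,0,0,-0.001,0],[-0.01,0.036,0,0,0,-0.001,0]])

```text
t: 21.0
eef_pos: [506.7, -240.4, 406.6]
tcp_rot: [-3.138, 0.0, 0.083]
ft_force: [0.1, -0.3, -1.1]
opening: 0.294
```

```bash
python3 - <<'E'
from h import *
p,R,s=cur(); print(s["t"],p,s["tcp_rot"],s["qvel"].round(4))
plan([478.9,-372.9,390],Rd(.0744),4,0)
E
```

```text
21.0 [ 506.68395775 -240.44255102  406.5705511 ] [-3.13808352e+00  1.38786024e-04  8.27886104e-02] [-0.6621  0.1417 -0.1921 -0.0014  0.0513 -0.6701]
[-0.0097, 0.0324, 0.004, -0.0009, 0.0, 0.0021, 0.0]
[-0.0096, 0.0325, 0.0041, -0.0009, 0.0, 0.0021, 0.0]
[-0.0095, 0.0325, 0.0041, -0.0009, 0.0, 0.0021, 0.0]
[-0.0095, 0.0325, 0.0041, -0.0009, 0.0, 0.0021, 0.0]
norm 0.03405657058483722 0.002273459322414094
```

>>> play_rows(moves=[[-0.008,0.032,0,0,0,0.002,0],[-0.008,0.032,0,0,0,0.002,0],[-0.008,0.032,0,0,0,0.002,0],[-0.003,0.015,0,0,0,0.002,0],[0,0,0,0,0,0,0],[0,0,0,0,0,0,0]])

```text
t: 21.6
eef_pos: [486.0, -361.3, 405.2]
tcp_rot: [-3.137, 0.001, 0.069]
ft_force: [0.1, 0.1, -1.6]
opening: 0.294
```

```bash
python3 - <<'E'
from h import *
p,R,s=cur(); print(s["t"],p,s["tcp_rot"],s["qvel"].round(4))
plan([478.9,-372.9,200],Rn.from_euler('xyz',[3.139,-.0023,.0744]),6,0)
E
```

```text
21.6 [ 486.01099882 -361.25817393  405.19365298] [-3.13717302e+00  1.03468002e-03  6.94510776e-02] [-0.0038  0.0025 -0.0021  0.0002  0.0013 -0.001 ]
[-0.0013, 0.002, 0.0342, -0.0012, 0.0006, -0.0008, 0.0]
[-0.0013, 0.002, 0.0342, -0.0012, 0.0006, -0.0008, 0.0]
[-0.0013, 0.0019, 0.0342, -0.0012, 0.0006, -0.0008, 0.0]
[-0.0013, 0.0019, 0.0342, -0.0012, 0.0006, -0.0008, 0.0]
[-0.0014, 0.0018, 0.0342, -0.0012, 0.0006, -0.0008, 0.0]
[-0.0014, 0.0018, 0.0342, -0.0012, 0.0006, -0.0008, 0.0]
norm 0.034283086208799815 0.0015342391551665716
```

>>> play_rows(moves=[[-0.002,0.002,0.034,-0.001,0,-0.001,0],[-0.002,0.002,0.034,-0.001,0,-0.001,0],[-0.002,0.002,0.034,-0.001,0,-0.001,0],[-0.001,0.002,0.034,-0.001,0,-0.001,0],[-0.001,0.002,0.034,-0.001,0,-0.001,0],[-0.001,0.001,0.015,0,0,0,0],[0,0,0,0,0,0,0],[0,0,0,0,0,0,0]])

```text
t: 22.4
eef_pos: [482.3, -362.1, 218.2]
tcp_rot: [3.138, -0.005, 0.085]
ft_force: [0.4, 0.4, -0.9]
opening: 0.296
```

```bash
python3 - <<'E'
from h import *
p,R,s=cur(); print(s["t"],p,s["tcp_rot"],s["qvel"].round(4))
shot("wrist","w23");shot("scene","s23",(200,90,300,190),6)
plan([478.9,-372.9,190],Rn.from_euler('xyz',[3.139,-.0023,.0744]),1,0)
E
```

```text
22.4 [ 482.26191143 -362.13213487  218.16102654] [ 3.13770688 -0.00463466  0.08541388] [ 0.0138 -0.0014  0.0082  0.0005 -0.0019  0.0046]
[-0.0044, 0.0099, 0.0287, 0.0022, -0.0031, 0.0108, 0.0]
norm 0.030676701256817037 0.011429995473745689
```

View pics/s23.png

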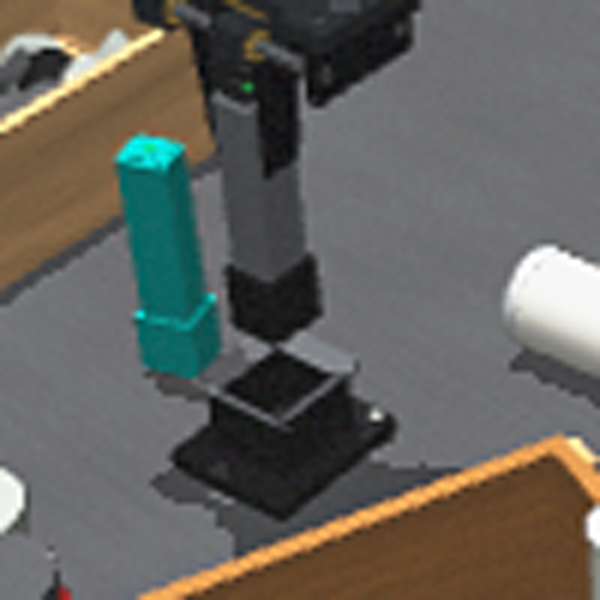

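>>> play_rows(moves=[[-0.0035,0.0105,0.005,0.002,-0.003,0.01,0],[0,0,0.005,0,0,0,0],[0,0,0,0,0,0,0],[0,0,0,0,0,0,0]])

```text
t: 22.9
eef_pos: [480.2, -374.8, 210.6]
tcp_rot: [3.136, -0.005, 0.074]
ft_force: [-0.4, 0.7, -1.2]
opening: 0.291
```

```bash
python3 - <<'E'
from h import *
p,R,s=cur(); print(s["t"],p,s["tcp_rot"],s["qvel"].round(4))
plan([478.9,-372.9,185],Rn.from_euler('xyz',[3.139,-.0023,.0744]),1,0)
E
```

```text
22.9 [ 480.23206376 -374.83092061  210.61485989] [ 3.13562798 -0.0051765   0.07424545] [-0.0021  0.0015  0.0057 -0.0003 -0.0014  0.0013]
[-0.0013, -0.0022, 0.0256, 0.0034, -0.0029, -0.0002, 0.0]
norm 0.025727222936026344 0.004435374596997431
```

>>> play_rows(moves=[[-0.0013,-0.002,0.01,0.0034,-0.003,0,0],[0,0,0.012,0,0,0,0],[0,0,0,0,0,0,0]])

```text
t: 23.2
eef_pos: [478.6, -372.7, 186.8]
tcp_rot: [3.139, -0.002, 0.074]
ft_force: [0.5, -0.1, -0.8]
opening: 0.294
```

```bash
python3 - <<'E'
from h import *
p,R,s=cur(); print(s["t"],p,s["tcp_rot"],s["qvel"].round(4))
plan([478.9,-372.9,175],Rn.from_euler('xyz',[3.139,-.0023,.0744]),1,0)
E
```

```text
23.2 [ 478.58874559 -372.70880536  186.7603536 ] [ 3.13934398e+00 -1.93317114e-03  7.40487579e-02] [ 0.0024 -0.0126 -0.0128 -0.      0.0148  0.0015]
[0.0003, 0.0002, 0.0118, -0.0003, 0.0004, -0.0004, 0.0]
norm 0.011805507189443407 0.0006129813897391104
```

>>> play_rows(moves=[[0,0,0.01,0,0,0,0],[0,0,0.01,0,0,0,0],[0,0,0,0,0,0,0]])

```text
t: 23.5
eef_pos: [478.5, -372.5, 164.3]
tcp_rot: [3.14, -0.001, 0.074]
ft_force: [0.3, 0.1, -2.1]
opening: 0.295
```

```bash
python3 - <<'E'
from h import *
p,R,s=cur(); print(s["t"],p,s["tcp_rot"],s["ft_force"])
plan([478.9,-372.9,133],Rn.from_euler('xyz',[3.139,-.0023,.0744]),1,0)
E
```

```text
23.5 [ 478.52602407 -372.51828244  164.30029645] [ 3.14016538e+00 -1.23583215e-03  7.41975725e-02] [ 0.27720803  0.08689454 -2.05409852]
[0.0003, 0.0004, 0.0313, -0.0012, 0.0011, -0.0002, 0.0]
norm 0.03130399335548102 0.0015908229895665068
```

>>> play_rows(moves=[[0,0,0.01,0,0,0,0],[0,0,0.01,0,0,0,0],[0,0,0.004,0,0,0,0],[0,0,0,0,0,0,0]])

```text
t: 23.9
eef_pos: [478.6, -372.6, 137.8]
tcp_rot: [3.14, -0.001, 0.074]
ft_force: [0.3, 0.3, -1.4]
opening: 0.294
```

```bash
python3 - <<'E'
from h import *
p,R,s=cur(); print(s["t"],p,s["tcp_rot"],s["ft_force"])
shot("scene","s24",(200,90,300,190),6)
E
```

```text
23.9 [ 478.60948202 -372.5507994   137.8294758 ] [ 3.14041699e+00 -1.01409612e-03  7.42390918e-02] [ 0.29421567  0.25263893 -1.38452725]
```

View pics/s24.png

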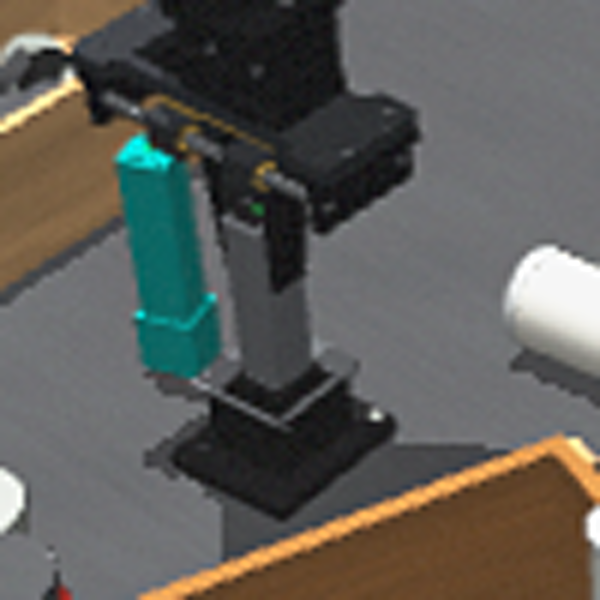

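In the pocket, 5 mm to go.

>>> play_rows(moves=[[0,0,0.003,0,0,0,0],[0,0,0.002,0,0,0,0],[0,0,0,0,0,0,0]])

```text
t: 24.25
eef_pos: [478.9, -372.9, 133.4]
tcp_rot: [3.139, -0.002, 0.074]
ft_force: [0.0, -0.6, -1.4]
opening: 0.293
```

```bash
python3 - <<'E'
from h import *
p,R,s=cur(); print(s["t"],p,s["tcp_rot"],s["ft_force"])
E
```

```text
24.25 [ 478.94312463 -372.87776587  133.41963726] [ 3.13925151e+00 -2.03717967e-03  7.42677970e-02] [ 0.01542134 -0.64153052 -1.36463458]
```

>>> play_rows(moves=[[0,0,0.0015,0,0,0,0],[0,0,0,0,0,0,0],[0,0,0,0,0,0,35],[0,0,0,0,0,0,45],[0,0,0,0,0,0,60],[0,0,0,0,0,0,60]])

```text
t: 24.85
eef_pos: [479.4, -373.3, 132.9]
tcp_rot: [3.138, -0.004, 0.074]
ft_force: [-0.0, 0.7, -0.1]
opening: 0.548
```

```bash
python3 - <<'E'
from h import *
p,R,s=cur(); print(s["t"],p,s["tcp_rot"],s["ft_force"],s["opening"])
shot("scene","s25",(200,90,300,190),6)
E
```

```text
24.85 [ 479.35551156 -373.30003034  132.90184358] [ 3.13755023 -0.0035448   0.07422656] [-0.02073708  0.71385377 -0.13216538] 0.5479694700393236
```

View pics/s25.png

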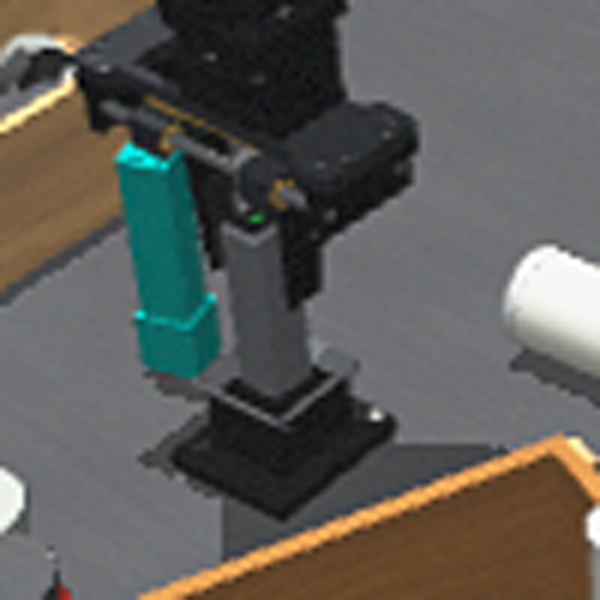

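Seated and released. I'll retreat straight up.

>>> play_rows(moves=[[0,0,-0.01,0,0,0,60],[0,0,-0.02,0,0,0,60],[0,0,-0.03,0,0,0,60],[0,0,-0.035,0,0,0,60],[0,0,-0.035,0,0,0,60],[0,0,-0.035,0,0,0,60],[0,0,-0.02,0,0,0,60],[0,0,0,0,0,0,60]])

```text
t: 25.7
eef_pos: [478.1, -372.0, 329.9]
tcp_rot: [3.137, -0.004, 0.074]
ft_force: [-0.2, 0.7, -0.0]
opening: 0.604
```

```bash
python3 - <<'E'
from h import *
p,R,s=cur(); print(s["t"],p,s["opening"],s["qvel"].round(3))
shot("scene","s26"); shot("wrist","w26"); shot("top","top26")
E
```

```text
25.7 [ 478.0711881  -371.98840858  329.90869733] 0.6036496883504328 [-0.    -0.001  0.026 -0.001 -0.013  0.003]
```

View pics/s26.png

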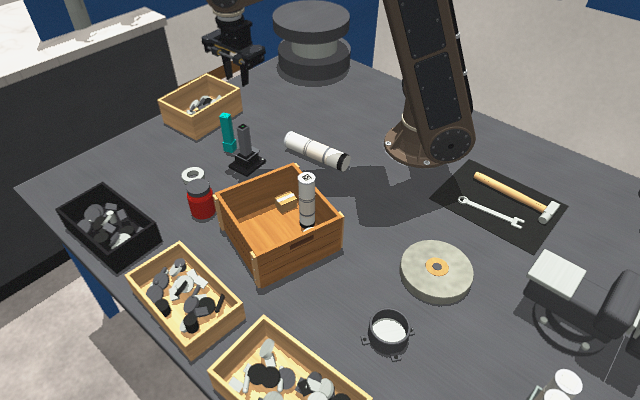

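View pics/w26.png

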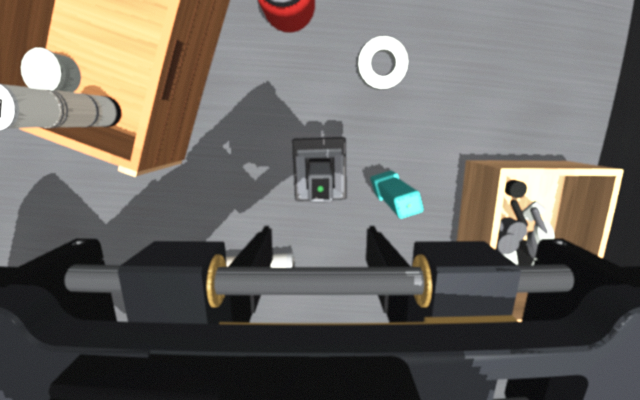

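View pics/top26.png

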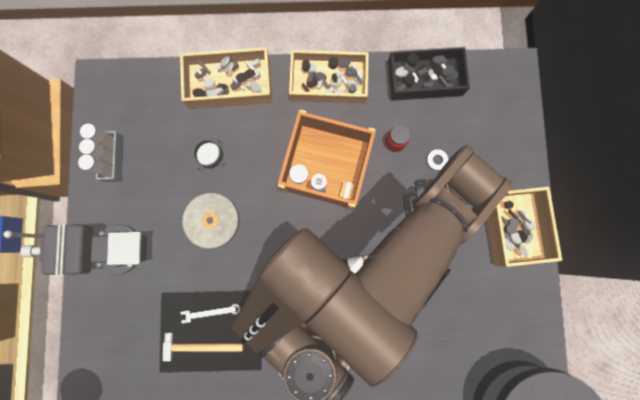

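The last pictures show the cartridge upright in the crate (scene 307,200), the grey scanner docked (scene 244,140), and the tin and carton where they were (top 299,174 and 347,190). I'm handing it in.

```bash
python3 -c "
from cell import *
print(state()['t']); print(job_done())"
```

```text
25.85
the job is handed in; nothing more can be done
None
```

The job is done as asked and handed in at about 26 s; no verdict came back.

- **Cartridge:** I gripped it near the lid, tilted it, and pushed its foot against the crate's robot-side wall until it was upright. Then I lowered it to the floor and let go. My first try at setting it down leaned it about 7° forward, so I raised it slightly inside the crate, pushed it against the wall again and set it down straight. The last pictures show it standing freely.
- **Scan:** I held the grey scanner pointing straight down for over 1.6 s with its window about 53–55 mm above the sticker. The arm was at rest, and the window was within about 3 mm of the sticker's middle by my camera estimates. The interface gives no signal that the code was read.
- **Scanner return:** It went back into the dock at its original pose to within about 1 mm and was released. The last picture shows it standing there.
- **Other things:** In the final scene and top views, everything else looked where it was, apart from a little of the scene that the arm hid.
- **Disagreement:** Heights from the scene camera were off by up to about 5 mm from the known sizes. For height I relied on the arm's own position and the given sizes instead.

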